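# Put the check weight back in its case with the self-closing tweezers

## Task

The check is done: put the 200 g weight from the balance pan back into its empty well in the wooden weight case, fully home and upright, handling it only with the self-closing tweezers, never with the fingers, and keeping it in the tweezers until it is home. Be gentle: do not bear down on the balance, and feel the weight into its snug, sprung well and press it home without forcing it. Then stand the tweezers back in their stand, tips down, let go of them, and leave everything else where it is.

Things in the scene. Friction and masses are not known exactly. Their poses are not given: they have to be found in the camera images.
- tweezers: Self-closing (crossed-arm) steel tweezers, 150 mm long, 46 g, standing tips down in their stand. Squeezing the two grip pads OPENS the jaws; eased off, the spring shuts them. Origin: middle of the lower face of the tips; z runs up to the heel; y is the direction in which pads and jaws move. A light hold of 6 to 9 N on the pads carries the tool with its jaws gripping.
- tw_grips (a point): Middle between the black grip pads, 90 mm above the tips. Pads: one each side (+y, -y), 12 mm wide (x), flat over 16 mm of height, outer faces 26 mm apart when shut, 25 mm with the weight's neck in the jaws, 19.5 mm at the stop, fully open. They give from 13 N a pad and reach the stop at 18 to 25 N. Each jaw moves 2.8 mm per mm of its pad. The heel above is narrower, its top 60 mm higher.
- tw_jaws (a point): Middle between the jaws, 2 mm above the tips' lower face. Each jaw is a 90-degree V notch, 4.5 mm tall, 13 mm wide (x), which centres a round neck on the tool's z axis. Fully open: prongs 20 mm apart, notch bottoms 30 mm, 38 mm over the outsides. The tips draw up 1.4 mm towards the fingers as the jaws open. Bearing on the tips can push the lightly held tool up or askew in the fingers.
- weight: The 200 g weight: polished steel, standing upright on the balance pan. Origin: centre of its underside, z up. Body 28 mm across and 38 mm tall with barely broken edges; above it a neck 11 mm across and 7 mm tall (z = 38 to 45 mm); above that a knob 16 mm across and 7 mm tall (z = 45 to 52 mm). The tweezers take it by the neck, below the knob.
- pan (a point): Centre of the top face of the balance's round pan (130 mm across), which stands 78 mm above the bench. z up.
- balance: Top-loading balance, white, fixed, 300 mm (x) x 210 mm (y) x 62 mm, pan on its +x half. Origin: centre of its underside.
- well (a point): Centre of the mouth of the 200 g weight's empty well, in the case's upper face, 32 mm above the bench: a round blind bore, 29 mm wide, 20 mm deep, sharp-edged. A sprung steel leaf on its +y wall, 8 mm wide, stands 2.5 mm into the bore (ramped over the top 8 mm) and nips the weight, so that it must be pushed down, 3 to 9 N, until the floor is felt. z up, x towards the smaller weights.
- case: Wooden weight case without its lid, fixed, 170 mm (x) x 66 mm (y) x 32 mm, with three wells in a row along x. Origin: centre of its underside. The empty well is the one at the -x end, 50 mm from the origin.
- weight100: The 100 g weight in the middle well, 22 mm across, its top 21 mm above the case's upper face, 52 mm from the empty well's centre. Leave it alone. Origin: centre of its underside.
- weight50: The 50 g weight in the third well, 18 mm across. Leave it alone. Origin: centre of its underside.
- pocket (a point): Centre of the mouth of the pocket of the tweezers' stand, 53 mm above the bench, z up. The mouth is flared, 29 mm (x) x 36 mm (y), narrowing at 45 degrees over 6 mm to a straight pocket 17 mm (x) x 24 mm (y) with its floor 8 mm above the bench. The tweezers' lower end is 13 mm (x) x 20 mm (y) when shut and rests on that floor.
- stand: Stand of the tweezers: grey block, fixed, 64 mm (x) x 60 mm (y) x 53 mm. Origin: centre of its underside; its x and y axes are those of the pocket, and the tweezers stand in it with their y along its y.
- case_lid: The case's loose lid, wood, 170 x 66 x 16 mm, lying on the bench. Leave it alone.
- beaker: Empty glass beaker, 68 mm across, 85 mm tall. Leave it alone.
There are look-alikes about, which are no part of the job. There is more than one size of the tweezers; the job needs the smaller. What is shaped like the stand but blue or red is not meant.

How it is judged (in metres and radians):
On the way, in this order (a step that is already met when the one before it is completed fails the run):
1. the weight hangs in the tweezers' jaws, lifted off the pan (z of weight in the frame of pan above 0.01 m and contact force between tweezers and weight above 0.5 N and contact force between weight and balance below 0.05 N and contact force between the fingers and tweezers above 1 N), for 0.2 s.
2. the weight is fully home in its well, still held in the tweezers (z of weight in the frame of well below -0.0185 m and horizontal distance between weight and well below 0.003 m and angle between weight's own z axis and vertical below 0.08 rad and contact force between tweezers and weight above 0.5 N and contact force between the fingers and tweezers above 1 N), for 0.1 s.
At the end, for the whole second after the job is handed in: 200 g weight in its well: within 1.5 mm of the floor, 3 mm of the axis, upright within 0.08 rad, at rest; tweezers tips down in their pocket: within 4 mm of its floor, 12 mm of its axis, upright within 0.25 rad, let go, at rest; other weights, lid and beaker not moved over 12 mm (z of weight in the frame of well below -0.0185 m and horizontal distance between weight and well below 0.003 m and angle between weight's own z axis and vertical below 0.08 rad and linear speed of each of weight, tweezers below 0.02 m/s and z of tweezers in the frame of pocket below -0.041 m and horizontal distance between tweezers and pocket below 0.012 m and angle between tweezers's own z axis and vertical below 0.25 rad and contact force between the fingers and tweezers below 0.05 N); the robot touches nothing.
It fails at once if the fingers touch the 200 g weight (contact force between the fingers and weight above 0.3 N).
It fails at once if the balance is borne down on (over 15 N on it, the weight included) (contact force between balance and anything else above 15 N).
It fails at once if the weight is forced: over 22 N between it and the case, the leaf's nip of some 10 N included (contact force between weight and case above 22 N).
It fails at once if the weight is toppled or dropped over (tilted over 0.5 rad) (angle between weight's own z axis and vertical above 0.5 rad).
It fails at once if the other weights, the lid or the beaker are disturbed (moved over 12 mm) (distance of any of weight100, weight50, case_lid, beaker from where it was at the start of the episode above 0.012 m).
It also fails if it takes over 67 s, if anything falls off the work surface, if the arm or the gripper's body presses on something with over 40 N, if the wrist force passes 120 N, or if a joint passes its speed limit or range.

## Robot

A 6-joint arm with a two-finger parallel gripper is mounted at the origin on the work surface. World frame = base frame: x ahead of the robot, y to its left, z up, the work surface at z = 0. Lengths are in m, angles in degrees, forces in N, time in s.
With the tool pointing down it reaches from about 0.3 to 0.75 m from the base axis. Payload 8.5 kg.
Tool frame: the origin (TCP) lies at the very end of the fingers, on their centre line; the grasp point (between the pads) lies 19 mm behind it (hold_point_z is the distance from the TCP to the grasp point, in m); z points along the fingers, y is the direction in which the jaws open and shut (so a half turn about z gives the same grasp; the last joint's range is limited). The gripper opens to 85 mm and grips with 20 to 120 N. Pads are 22 mm wide; open, the fingers measure 114 mm over their backs; the gripper's body (76 mm by 85 mm) begins 54 mm behind the grasp point. The pads swing forward as they close: fully open they stand 13 mm farther back than shut.
Start: joints at [-80.632, 21.807, 74.336, -0, 83.858, -12.336], TCP at [0.203, -0.511, 0.231] pointing down, gripper open.
Joint ranges: [-178.18, 178.18], [-50.72, 133.34], [12.68, 142.11], [-81.47, 261.47], [9.98, 163.14], [-165.26, 165.26]. Speed limits (degrees/s): [136.94, 136.94, 180, 180, 180, 180].

## Interface

Orientations are given as a 3x3 rotation matrix whose columns are the frame's x, y, z axes.
In Python, from rig import observe, get_image, close_job, hold_point_z gives the robot as it stands. The module is installed in compiled form; this text tells all that it offers.
- The arm moves only by the tool jog_arm, never from a script. Its arguments are lists of equal length, an entry for each row: "travel": the shift along the world's x, y, z in m, a list of three; "dr": the turn, a rotation vector about the world's x, y, z in rad, a list of three. In form: {"travel": [[x, y, z], ...], "dr": [[rx, ry, rz], ...]}. A call has 1 to 20 rows; each row shifts and turns the commanded pose from where the row before left it; what a row does not reach is not made up. A row lasts 1/12 s, in which the tool goes at most 41.7 mm and 7.16 degrees, less where a joint would pass 70% of its speed; a pose out of reach is approached as far as the arm can. A call with a gripper value outside its range is refused whole. "jaw" is the finger opening in m, from 0 to 0.0854, set as the call begins (left out, the last holds). The fingers move at their own pace and stop on an object; "newtons" is the grip in N (left out, the last holds). Time passes only in rows, so rows that do not move let the fingers close. It gives the time, the measured TCP pose, the force and the opening at its end, in the units of the state.
- observe(): the state, without advancing time (a new reading comes with each control period).
- get_image(name): name is "side" or "top" or "wrist"; returns a dict with "color" (420x560x3 uint8, red, green, blue), "fovy" (degrees; the focal length in pixels is half the picture's height over the tangent of half this angle, whatever the lens; pixels are square), "cx", "cy" (the principal point, pixels), "R" (3x3) and "t" (3): a world point X has camera coordinates R X + t. Camera axes: x right, y down, z forward; pixel columns grow to the right and rows downward; lengths in m; the calibration is good to about 2 mm. A picture is of the moment at which its call begins. There is no depth.
- close_job(): hands the job in, once; it reports no verdict.
The state is a dict: "time_s": time; "q": joint angles; "qvel": joint speeds; "joint_efforts": joint torques, N m; "position": TCP position; "tool_rot": TCP orientation; "ft_force": force on the tool from outside, world axes, zero at the start; "wrist_torque": the same for the moment, N m; "grip_width": finger opening in m.
Only numpy, scipy, OpenCV 4.12 (cv2) and the standard library are available. Lean on these libraries where they do the work, as an engineer would, in place of code of your own. Each camera call takes 0.05 s, during which the arm holds its last target.

## Working session

There is one attempt and no reset: what is moved stays moved. The work goes in short steps, Python scripts to look and compute and a tool call to move; the robot and the scene stay as the last step left them, time stands still between calls to the robot, and variables do not carry over. Pictures are saved under pics/ and viewed, and the job is handed in when it is done.

Besides the shell and the picture viewer there is one more tool, called after "Request:" by a JSON object that holds its "name" and its "arguments". jog_arm: Moves the arm, as the interface text tells. Its arguments: {"type":"object","properties":{"travel":{"type":"array"},"dr":{"type":"array"},"jaw":{"type":"number"},"newtons":{"type":"number"}},"required":["travel","dr"]}

```bash
mkdir -p pics; python3 - <<'E'
from rig import observe,get_image,hold_point_z
import cv2,pickle
print(observe(),hold_point_z)
d={}
for n in ["side","top","wrist"]:
    g=get_image(n);d[n]=g
    cv2.imwrite(f"pics/{n}0.png",g["color"][:,:,::-1]);print(n,g["fovy"],g["cx"],g["cy"],g["R"],g["t"])
pickle.dump(d,open("d0.pkl","wb"))
E
```

```text
{'time_s': 0.0, 'q': array([-8.06301723e+01,  2.18421536e+01,  7.43847953e+01,  4.11751911e-04,
        8.38578512e+01, -1.23343566e+01]), 'qvel': array([ 0.01157907, -0.0232496 ,  0.05219695, -0.02988822, -0.07030624,
        0.00191344]), 'joint_efforts': array([ 2.30955615e-03, -4.48455906e+01, -2.31281716e+01, -8.08249433e-05,
        4.66102618e-03,  6.62451299e-06]), 'position': array([ 0.20336209, -0.51071084,  0.23070063]), 'tool_rot': array([[ 9.29105891e-01,  3.69813721e-01, -2.33910401e-04],
       [ 3.69813654e-01, -9.29104798e-01,  1.46145816e-03],
       [ 3.23140007e-04, -1.44435265e-03, -9.99998905e-01]]), 'ft_force': array([-0.35822224, -0.09321765,  0.07662627]), 'wrist_torque': array([ 0.00646895, -0.0483513 , -0.03207095]), 'grip_width': 0.08561062982217849} 0.0187
side 54.86246311911337 273.11249110859336 211.27206220508097 [[-0.88832802 -0.45919249 -0.00394796]
 [-0.25226042  0.4951567  -0.83137508]
 [ 0.38371605 -0.73753787 -0.55569766]] [0.5405703  0.2529062  0.64192061]
top 53.18904358219869 277.1632832998627 210.73984392061138 [[ 0.00503784 -0.99982008 -0.01828722]
 [-0.98632853 -0.00195596 -0.16477927]
 [ 0.16471385  0.01886734 -0.98616093]] [-0.02572854  0.61136193  0.98403002]
wrist 69.11033583602128 284.2681140557942 214.56809413607516 [[ 0.36948696 -0.92923539 -0.00098739]
 [-0.88376328 -0.35173406  0.30861887]
 [-0.28712688 -0.11315803 -0.95118527]] [-0.55006192 -0.03992893  0.38051709]
```

View pics/side0.png

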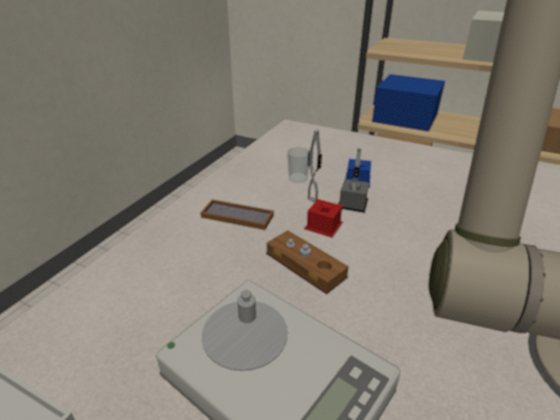

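View pics/top0.png

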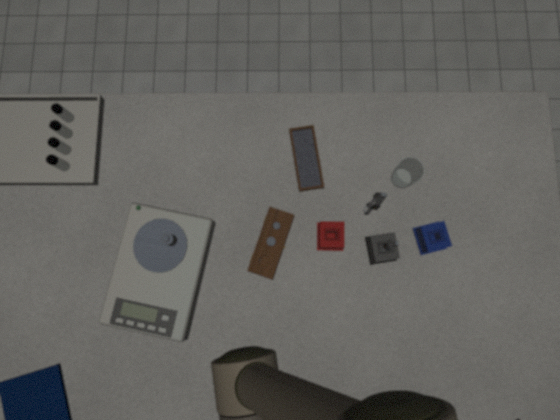

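View pics/wrist0.png

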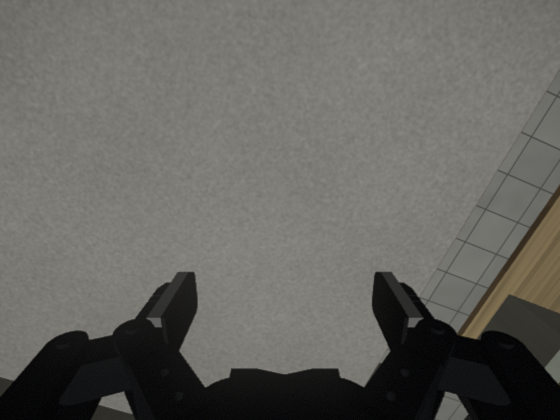

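```bash
cat > h.py <<'E'
import numpy as np,cv2,pickle
def f(g): return 210/np.tan(np.radians(g["fovy"]/2))
def ray(g,u,v):
    d=np.array([(u-g["cx"])/f(g),(v-g["cy"])/f(g),1.]);R=np.array(g["R"]);
    return -R.T@g["t"],R.T@d
def onz(g,u,v,z):
    c,d=ray(g,u,v);return c+d*(z-c[2])/d[2]
def proj(g,X):
    p=np.array(g["R"])@np.asarray(X,float)+g["t"];return p[:2]/p[2]*f(g)+[g["cx"],g["cy"]]
def tri(g1,p1,g2,p2):
    c1,d1=ray(g1,*p1);c2,d2=ray(g2,*p2);A=np.stack([d1,-d2],1);s=np.linalg.lstsq(A,c2-c1,rcond=None)[0]
    a=c1+s[0]*d1;b=c2+s[1]*d2;return (a+b)/2,np.linalg.norm(a-b)
def crop(g,u0,v0,w,h,k,name):
    im=g["color"][v0:v0+h,u0:u0+w,::-1];cv2.imwrite(name,cv2.resize(im,None,fx=k,fy=k,interpolation=cv2.INTER_CUBIC))
E
python3 - <<'E'
from h import *
d=pickle.load(open("d0.pkl","rb"))
crop(d["top"],220,150,260,150,3,"pics/t1.png")
crop(d["side"],200,110,200,180,3,"pics/s1.png")
crop(d["top"],90,190,140,110,5,"pics/t2.png")
E
```

```text
(no output)
```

View pics/t1.png

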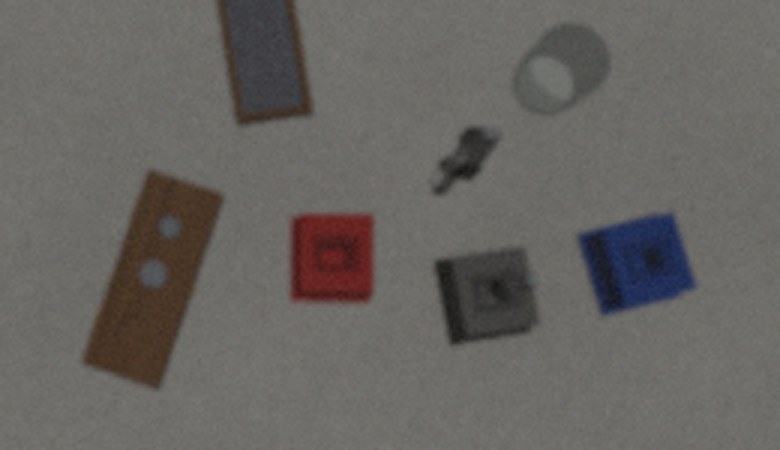

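View pics/s1.png

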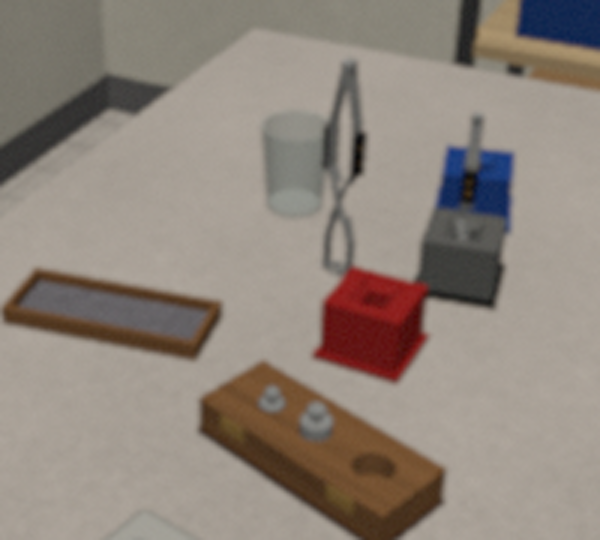

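View pics/t2.png

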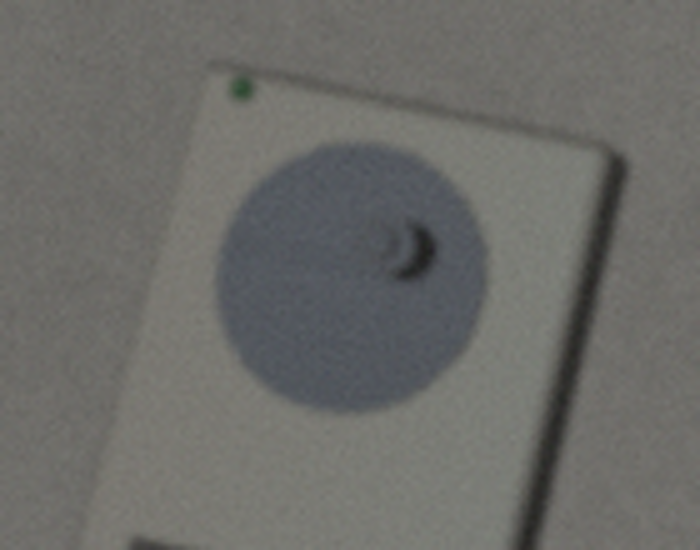

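```bash
python3 - <<'E'
from h import *
np.set_printoptions(precision=4,suppress=True)
d=pickle.load(open("d0.pkl","rb"));t,s=d["top"],d["side"]
T=lambda u,v:(220+u/3,150+v/3)
S=lambda u,v:(200+u/3,110+v/3)
print("tweez heel top side/top",S(477,118),onz(s,*S(477,118),.158))
print("grips",onz(s,*S(468,185),.098))
print("stand corners top .053",[onz(t,*T(*p),.053)[:2] for p in [(437,262),(522,249),(538,325),(452,345)]])
print("pocket",onz(t,*T(493,295),.053),onz(s,*S(465,230),.053))
print("well side",onz(s,*S(375,465),.032),"w100 top",onz(t,*T(152,273),.053),"w50",onz(t,*T(170,226),.05))
print("case corners",[onz(t,*T(*p),.032)[:2] for p in [(150,170),(222,195),(160,388),(84,360)]])
print("pan",onz(t,90+352/5,190+277/5,.078),onz(s,245,334,.078))
print("weight top",onz(t,90+405/5,190+250/5,.13),onz(s,246,294,.13), proj(s,[0,0,0]))
w=d["wrist"];from scipy.spatial.transform import Rotation as Ro
p=np.array([0.20336209,-0.51071084,0.23070063]);M=np.array([[9.29105891e-01,3.69813721e-01,-2.33910401e-04],[3.69813654e-01,-9.29104798e-01,1.46145816e-03],[3.23140007e-04,-1.44435265e-03,-9.99998905e-01]])
c=-w["R"].T@w["t"];print("cam in tool",M.T@(c-p),"axes",M.T@w["R"].T)
E
```

```text
tweez heel top side/top (359.0, 149.33333333333334) [ 0.5216 -0.2759  0.158 ]
grips [ 0.5222 -0.2762  0.098 ]
stand corners top .053 [array([ 0.5461, -0.2386]), array([ 0.5568, -0.3074]), array([ 0.4957, -0.3177]), array([ 0.4795, -0.2486])]
pocket [ 0.5196 -0.2827  0.053 ] [ 0.5214 -0.2815  0.053 ]
well side [0.4881 0.0077 0.032 ] w100 top [ 0.5364 -0.0082  0.053 ] w50 [ 0.5752 -0.0225  0.05  ]
case corners [array([ 0.6249, -0.0051]), array([ 0.6038, -0.0655]), array([ 0.4445, -0.0147]), array([0.4668, 0.0477])]
pan [0.5227 0.2533 0.078 ] [0.522  0.2587 0.078 ]
weight top [0.5307 0.2144 0.13  ] [0.5348 0.2299 0.13  ] [613.8243 370.6743]
cam in tool [ 0.0792  0.0005 -0.143 ] axes [[-0.0004 -0.9511 -0.3089]
 [ 1.     -0.0005  0.0003]
 [-0.0005 -0.3089  0.9511]]
```

```bash
python3 - <<'E'
from h import *
np.set_printoptions(precision=4,suppress=True)
d=pickle.load(open("d0.pkl","rb"));t,s=d["top"],d["side"]
print(onz(s,312.7,199.3,0))
for h in (.15,.2,.22,.25,.3): print(h,onz(s,316.7,131.7,h))
E
```

```text
[ 0.6235 -0.2571  0.    ]
0.15 [ 0.6581 -0.3476  0.15  ]
0.2 [ 0.6151 -0.235   0.2   ]
0.22 [ 0.5979 -0.19    0.22  ]
0.25 [ 0.5721 -0.1224  0.25  ]
0.3 [ 0.5291 -0.0097  0.3   ]
```

Request:
{"name": "jog_arm", "arguments": {"travel": [[0.01,0.01,0.005],[0.035,0.02,0.01],[0.035,0.02,0.01],[0.035,0.02,0.01],[0.035,0.02,0.01],[0.035,0.02,0.01],[0.035,0.02,0.01],[0.035,0.02,0.01],[0.035,0.02,0.0],[0.03,0.02,0.0],[0.02,0.02,0.0],[0,0,0],[0,0,0]], "dr": [[0,0,0],[0,0,-0.05],[0,0,-0.05],[0,0,-0.05],[0,0,-0.05],[0,0,-0.02],[0,0,0],[0,0,0],[0,0,0],[0,0,0],[0,0,0],[0,0,0],[0,0,0]]}}

```text
time_s: 1.23
position: [0.5443, -0.2992, 0.3062]
tool_rot: [[0.987, 0.161, -0.0], [0.161, -0.987, 0.0], [-0.0, -0.0, -1.0]]
ft_force: [-0.0, 0.5, 0.1]
grip_width: 0.0849
```

```bash
cat > snap.py <<'E'
import sys,pickle,cv2
from rig import observe,get_image
n=sys.argv[1]
d={"st":observe()}
for c in sys.argv[2:]:
    g=get_image(c);d[c]=g;cv2.imwrite(f"pics/{c}_{n}.png",g["color"][:,:,::-1])
pickle.dump(d,open(f"{n}.pkl","wb"))
print(d["st"]["position"],d["st"]["tool_rot"],d["st"]["ft_force"],d["st"]["time_s"],d["st"]["grip_width"])
E
python3 snap.py a wrist
```

```text
[ 0.54430789 -0.29915528  0.30618936] [[ 9.86955256e-01  1.60994317e-01 -3.90639783e-04]
 [ 1.60994458e-01 -9.86955244e-01  3.61466988e-04]
 [-3.27349852e-04 -4.19642583e-04 -9.99999858e-01]] [-0.01606166  0.4551062   0.06146504] 1.2333 0.08488404660008045
```

View pics/wrist_a.png

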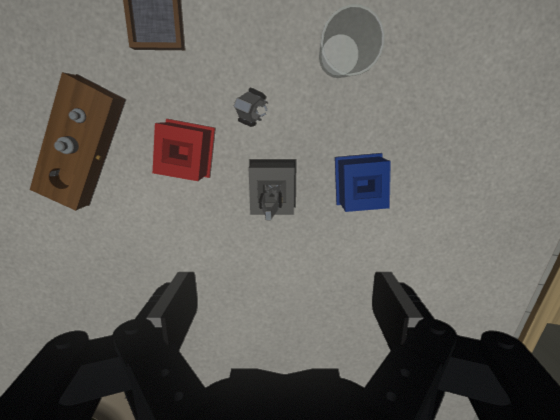

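```bash
python3 - <<'E'
from h import *
d=pickle.load(open("a.pkl","rb"));w=d["wrist"]
crop(w,235,145,75,80,8,"pics/wa1.png")
crop(w,25,65,110,150,4,"pics/wa2.png")
E
```

```text
(no output)
```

View pics/wa1.png

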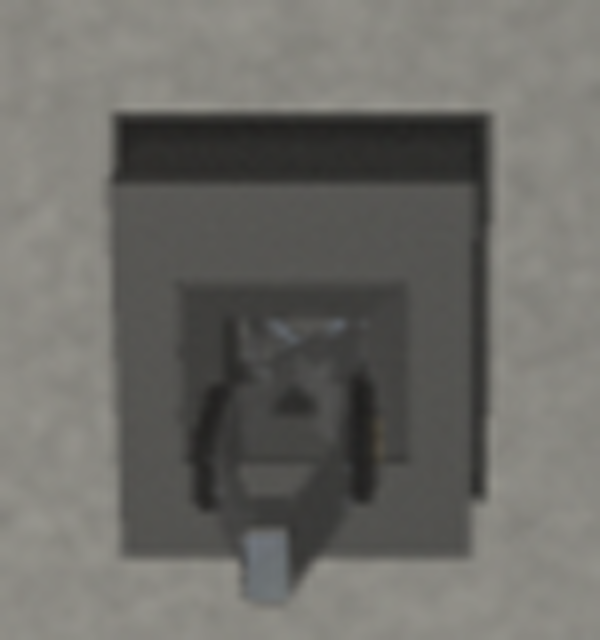

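View pics/wa2.png

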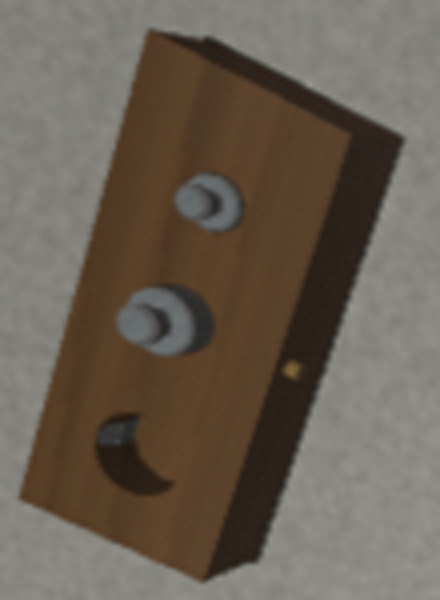

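```bash
python3 - <<'E'
from h import *
np.set_printoptions(precision=4,suppress=True)
d=pickle.load(open("a.pkl","rb"));w=d["wrist"]
W=lambda u,v:(235+u/8-.44,145+v/8-.44)
c=[onz(w,*W(*p),.053) for p in [(115,180),(472,182),(471,556),(121,556)]];print(np.array(c),np.mean(c,0))
for a,b in [(0,1),(1,2),(2,3),(3,0)]: v=c[b]-c[a];print(np.linalg.norm(v[:2]),np.degrees(np.arctan2(v[1],v[0])))
m=[onz(w,*W(*p),.053) for p in [(180,282),(408,284),(407,462),(182,462)]];print("mouth",np.mean(m,0),[np.linalg.norm(m[i]-m[i-1]) for i in range(4)])
print("heel",onz(w,*W(267,567),.158)); print("pads",onz(w,*W(208,450),.1),onz(w,*W(363,440),.1))
X=lambda u,v:(25+u/4-.375,65+v/4-.375)
k=[onz(w,*X(*p),.032) for p in [(152,28),(350,135),(205,582),(20,500)]];print(np.array(k),np.mean(k,0),[np.linalg.norm(k[i]-k[i-1]) for i in range(4)])
E
```

```text
[[ 0.5524 -0.2518  0.053 ]
 [ 0.5614 -0.3091  0.053 ]
 [ 0.4984 -0.3198  0.053 ]
 [ 0.4888 -0.2608  0.053 ]] [ 0.5252 -0.2854  0.053 ]
0.058018932182459876 -81.07156858332445
0.06389016400036726 -170.36641827401002
0.05972643580769975 99.2527300311847
0.06422997280931429 8.107495240095231
mouth [ 0.5251 -0.2853  0.053 ] [np.float64(0.03076412623767972), np.float64(0.03753922044503169), np.float64(0.030425223532079403), np.float64(0.03792070917727118)]
heel [ 0.5258 -0.286   0.158 ]
pads [ 0.5232 -0.2746  0.1   ] [ 0.5284 -0.297   0.1   ]
[[ 0.6296 -0.0054  0.032 ]
 [ 0.6079 -0.066   0.032 ]
 [ 0.4476 -0.013   0.032 ]
 [ 0.4678  0.0495  0.032 ]] [ 0.5382 -0.0087  0.032 ] [np.float64(0.17086639820299582), np.float64(0.06443036810728846), np.float64(0.16882935448858336), np.float64(0.06574979018465865)]
```

Request:
{"name": "jog_arm", "arguments": {"travel": [[-0.009,0,-0.01],[-0.009,0,-0.0137],[-0.009,0,-0.0137],[-0.009,0,-0.0137],[-0.009,0,-0.0137],[-0.009,0,-0.0137],[-0.009,0,-0.0137],[-0.009,0,-0.0137],[-0.009,0.001,-0.0137],[-0.009,0.0015,-0.0169],[0,0,0],[0,0,0]], "dr": [[0.0157,-0.0969,0],[0.0157,-0.0969,0],[0.0157,-0.0969,0],[0.0157,-0.0969,0],[0.0157,-0.0969,0],[0.0157,-0.0969,0],[0.0157,-0.0969,0],[0.0157,-0.0969,0],[0,0,0],[0,0,0],[0,0,0],[0,0,0]]}}

```text
time_s: 2.28
position: [0.4531, -0.2991, 0.1705]
tool_rot: [[0.701, 0.157, 0.696], [0.11, -0.988, 0.112], [0.705, -0.002, -0.709]]
ft_force: [0.2, -0.2, 1.2]
grip_width: 0.0857
```

```bash
python3 snap.py b wrist
```

```text
[ 0.45309814 -0.29912761  0.17045321] [[ 0.70085153  0.15683711  0.69585146]
 [ 0.10962105 -0.98762169  0.11219011]
 [ 0.70483356 -0.00234864 -0.70936883]] [ 0.1804832  -0.24195774  1.15614997] 2.2833 0.08566564974454684
```

View pics/wrist_b.png

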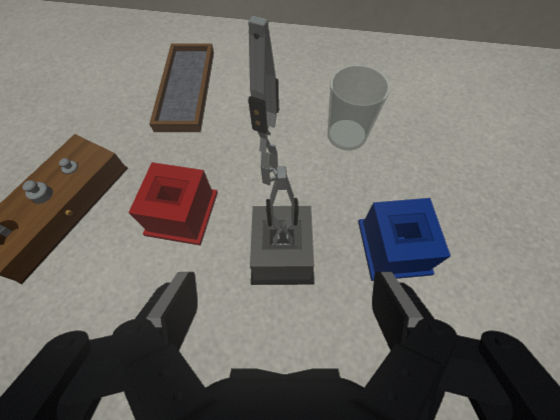

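```bash
python3 - <<'E'
from h import *
np.set_printoptions(precision=4,suppress=True)
a=pickle.load(open("a.pkl","rb"));b=pickle.load(open("b.pkl","rb"));w=b["wrist"]
crop(w,240,150,90,145,4,"pics/wb1.png")
X=np.array([.5252,-.2854,.098]);print(proj(w,X),proj(w,[.5252,-.2854,.158]))
y=np.array([-.157,.988,0])*.013
print(proj(w,X+y),proj(w,X-y))
xs=np.array([.988,.157,0]);ys=np.array([-.157,.988,0])
for i,j in [(1,1),(1,-1),(-1,-1),(-1,1)]: print(proj(w,np.array([.5252,-.2854,.053])+.032*i*xs+.03*j*ys))
E
```

```text
[281.0887 213.206 ] [280.0534 172.5157]
[265.7345 213.2276] [296.4457 213.1845]
[252.4847 205.4358]
[310.987  205.3508]
[313.7347 265.7789]
[249.2796 265.8489]
```

View pics/wb1.png

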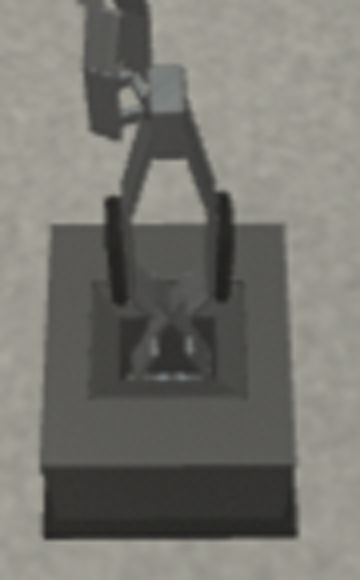

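Request:
{"name": "jog_arm", "arguments": {"travel": [[0.01,0.002,-0.0105],[0.0165,0.003,-0.0165],[0.0165,0.003,-0.0165],[0.0165,0.003,-0.0165],[0.0155,0.003,-0.0155],[0.0101,0.0018,-0.0103],[0,0,0],[0,0,0]], "dr": [[0,0,0],[0,0,0],[0,0,0],[0,0,0],[0,0,0],[0,0,0],[0,0,0],[0,0,0]], "jaw": 0.05, "newtons": 20}}

```text
time_s: 3.0
position: [0.5395, -0.2825, 0.0852]
tool_rot: [[0.7, 0.16, 0.696], [0.113, -0.987, 0.114], [0.705, -0.001, -0.709]]
ft_force: [-0.8, 0.0, 0.0]
grip_width: 0.0499
```

```bash
python3 snap.py c wrist
```

```text
[ 0.53947181 -0.28252744  0.08518487] [[ 6.99610014e-01  1.60480243e-01  6.96270005e-01]
 [ 1.13273368e-01 -9.87038829e-01  1.13681543e-01]
 [ 7.05489173e-01 -6.63897205e-04 -7.08720387e-01]] [-0.78231256  0.01409402  0.01696978] 3.0 0.04990523957002097
```

View pics/wrist_c.png

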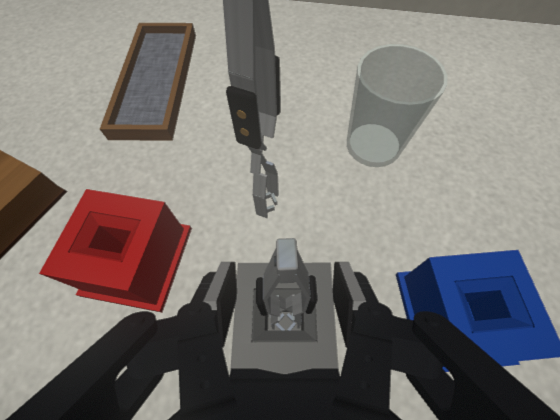

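Request:
{"name": "jog_arm", "arguments": {"travel": [[0,-0.0005,0],[0,0,0],[0,0,0],[0,0,0],[0,0,0],[0,0,0]], "dr": [[0,0,0],[0,0,0],[0,0,0],[0,0,0],[0,0,0],[0,0,0]], "jaw": 0.027, "newtons": 20}}

```text
time_s: 3.55
position: [0.5387, -0.2832, 0.0845]
tool_rot: [[0.7, 0.159, 0.696], [0.112, -0.987, 0.113], [0.705, -0.001, -0.709]]
ft_force: [0.3, -0.2, 0.1]
grip_width: 0.0271
```

Request:
{"name": "jog_arm", "arguments": {"travel": [[0,0,0],[0,0,0],[0,0,0]], "dr": [[0,0,0],[0,0,0],[0,0,0]], "jaw": 0.026}}

```text
time_s: 3.8
position: [0.5388, -0.2832, 0.0845]
tool_rot: [[0.7, 0.159, 0.696], [0.112, -0.987, 0.113], [0.705, -0.001, -0.709]]
ft_force: [-0.2, 0.1, 1.2]
grip_width: 0.0261
```

Request:
{"name": "jog_arm", "arguments": {"travel": [[0,0,0],[0,0,0],[0,0,0]], "dr": [[0,0,0],[0,0,0],[0,0,0]], "jaw": 0.025}}

```text
time_s: 4.05
position: [0.5388, -0.2832, 0.0845]
tool_rot: [[0.7, 0.159, 0.696], [0.112, -0.987, 0.113], [0.705, -0.002, -0.709]]
ft_force: [-0.1, 0.3, 1.6]
grip_width: 0.0254
```

Request:
{"name": "jog_arm", "arguments": {"travel": [[0,0,0],[0,0,0],[0,0,0]], "dr": [[0,0,0],[0,0,0],[0,0,0]], "jaw": 0.024}}

```text
time_s: 4.3
position: [0.5387, -0.2829, 0.0843]
tool_rot: [[0.7, 0.159, 0.696], [0.112, -0.987, 0.114], [0.705, -0.002, -0.709]]
ft_force: [0.1, 0.8, 1.3]
grip_width: 0.0246
```

```bash
python3 -c "
from rig import observe
o=observe();print(o['grip_width'],o['ft_force'],o['wrist_torque'])"
```

```text
0.024570743014905853 [0.06299403 0.80450089 1.3470328 ] [0.16971894 0.14097037 0.10552985]
```

Request:
{"name": "jog_arm", "arguments": {"travel": [[0,0,0],[0,0,0],[0,0,0]], "dr": [[0,0,0],[0,0,0],[0,0,0]], "jaw": 0.0252}}

```text
time_s: 4.55
position: [0.5388, -0.2832, 0.0844]
tool_rot: [[0.7, 0.159, 0.696], [0.112, -0.987, 0.113], [0.705, -0.001, -0.709]]
ft_force: [0.4, 0.3, 2.0]
grip_width: 0.025
```

```bash
python3 -c "
from rig import observe
o=observe();print(o['position'],o['grip_width'],o['ft_force'],o['wrist_torque'])"
```

```text
[ 0.53880396 -0.28324397  0.08443425] 0.024961571425971805 [0.36970178 0.32057685 2.01108037] [1.86221379e-02 2.43144900e-01 2.57693939e-05]
```

Request:
{"name": "jog_arm", "arguments": {"travel": [[0,0,0.003],[0,0,0.004],[0,0,0.006],[0,0,0.008],[0,0,0.01],[0,0,0.012],[0,0,0.012],[0,0,0.012],[0,0,0.012],[0,0,0.012],[0,0,0.012],[0,0,0.012],[0,0,0.01],[0,0,0.005],[0,0,0],[0,0,0]], "dr": [[0,0,0],[0,0,0],[0,0,0],[0,0,0],[0,0,0],[0,0,0],[0,0,0],[0,0,0],[0,0,0],[0,0,0],[0,0,0],[0,0,0],[0,0,0],[0,0,0],[0,0,0],[0,0,0]]}}

```text
time_s: 5.88
position: [0.5386, -0.283, 0.2143]
tool_rot: [[0.701, 0.159, 0.696], [0.112, -0.987, 0.113], [0.705, -0.001, -0.709]]
ft_force: [0.2, 0.2, -0.4]
grip_width: 0.0254
```

```bash
python3 snap.py d wrist side
```

```text
[ 0.53863752 -0.28298982  0.21434065] [[ 0.7005201   0.15912749  0.69566517]
 [ 0.1119031  -0.98725703  0.11314259]
 [ 0.70480443 -0.00141158 -0.70940025]] [ 0.20219872  0.15481784 -0.43140985] 5.8833 0.025397294301469652
```

View pics/wrist_d.png

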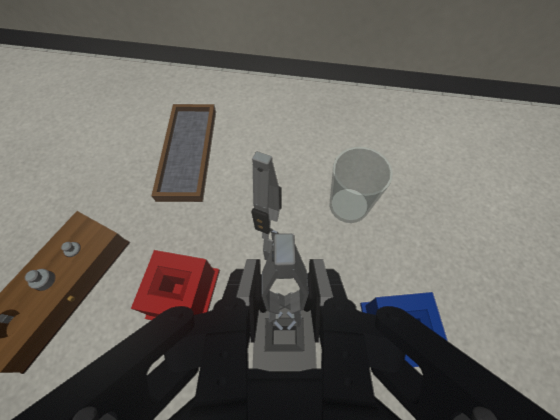

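View pics/side_d.png

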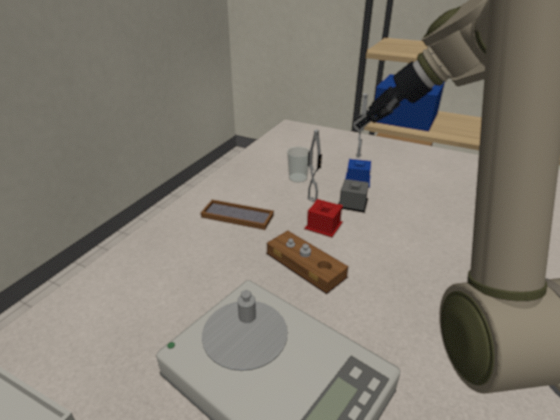

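```bash
python3 - <<'E'
from h import *
np.set_printoptions(precision=4,suppress=True)
b=pickle.load(open("d.pkl","rb"));w=b["wrist"]
crop(w,235,220,100,130,6,"pics/wd1.png")
X=b["st"]["position"]+[-.0136,-.0022,-.0764]
for z in (0,.09,.15): print((proj(w,X+[0,0,z])-[235,220])*6+3)
xs=np.array([.988,.157,0]);ys=np.array([-.157,.988,0])
for i,j in [(1,1),(1,-1),(-1,-1),(-1,1)]: print((proj(w,X+.0065*i*xs+.01*j*ys)-[235,220])*6+3)
E
```

```text
[294.6055 614.9547]
[290.776  456.3828]
[284.3643 190.8921]
[213.5484 559.3156]
[375.9766 559.591 ]
[377.8451 672.0919]
[211.0741 671.7882]
```

View pics/wd1.png

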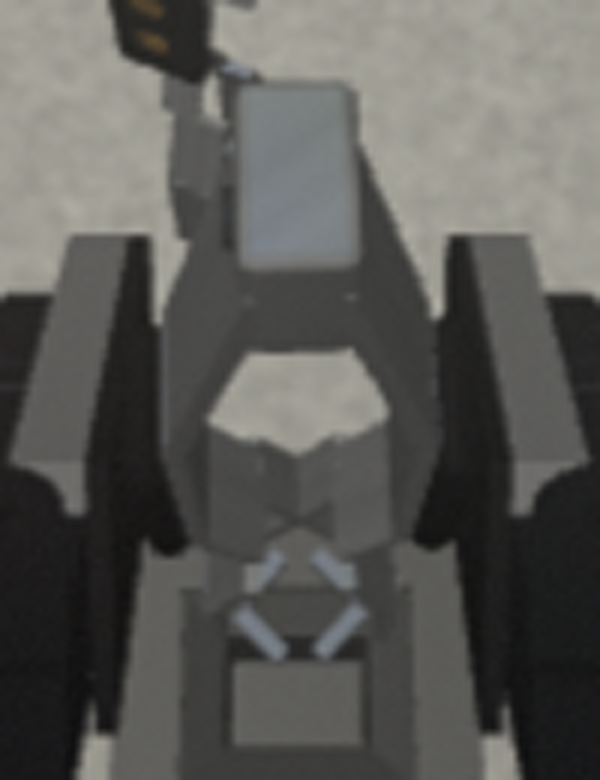

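Request:
{"name": "jog_arm", "arguments": {"travel": [[-0.004,0.005,0.01],[-0.008,0.014,0.01],[-0.012,0.022,0.008],[-0.013,0.025,0.006],[-0.013,0.027,0.005],[-0.013,0.027,0.005],[-0.013,0.027,0.005],[-0.013,0.027,0.005],[-0.011,0.021,0.002],[-0.007,0.013,0],[-0.002,0.005,0],[0,0,0],[0,0,0]], "dr": [[0,0,0],[0,0,0],[0,0,0],[0,0,0],[0,0,0],[0,0,0],[0,0,0],[0,0,0],[0,0,0],[0,0,0],[0,0,0],[0,0,0],[0,0,0]]}}

```text
time_s: 7.07
position: [0.4301, -0.0706, 0.2707]
tool_rot: [[0.7, 0.159, 0.696], [0.112, -0.987, 0.113], [0.705, -0.001, -0.709]]
ft_force: [-0.2, -0.5, -1.6]
grip_width: 0.0254
```

```bash
python3 snap.py e wrist
```

```text
[ 0.43005621 -0.07055194  0.27068315] [[ 7.00106557e-01  1.58963524e-01  6.96118817e-01]
 [ 1.12022457e-01 -9.87283967e-01  1.12788909e-01]
 [ 7.05196269e-01 -9.83314853e-04 -7.09011463e-01]] [-0.20283209 -0.53415403 -1.56899505] 7.0667 0.025362041931452313
```

View pics/wrist_e.png

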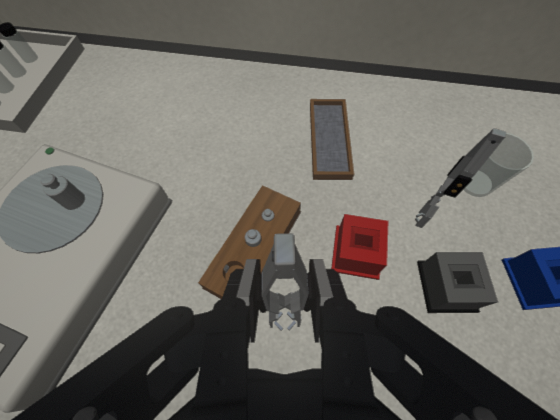

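Request:
{"name": "jog_arm", "arguments": {"travel": [[0,0.006,0],[0,0.015,0],[0,0.022,0.002],[0,0.028,0.002],[0,0.028,0.002],[0,0.028,0.002],[0,0.028,0],[0,0.024,0],[0,0.017,0],[0,0.01,0],[0,0.004,0],[0,0,0],[0,0,0],[0,0,0]], "dr": [[0,0,0],[0,0,0],[0,0,0],[0,0,0],[0,0,0],[0,0,0],[0,0,0],[0,0,0],[0,0,0],[0,0,0],[0,0,0],[0,0,0],[0,0,0],[0,0,0]]}}

```text
time_s: 8.28
position: [0.43, 0.1396, 0.2782]
tool_rot: [[0.701, 0.159, 0.696], [0.111, -0.987, 0.113], [0.705, -0.002, -0.71]]
ft_force: [-0.0, 0.3, -0.7]
grip_width: 0.0252
```

```bash
python3 snap.py f wrist
```

```text
[0.43000783 0.13955731 0.27822395] [[ 0.70075373  0.15853229  0.69556576]
 [ 0.11121808 -0.98735212  0.11298818]
 [ 0.7046806  -0.0018174  -0.70952234]] [-0.00941566  0.26596013 -0.7108858 ] 8.2833 0.02522352273214275
```

View pics/wrist_f.png

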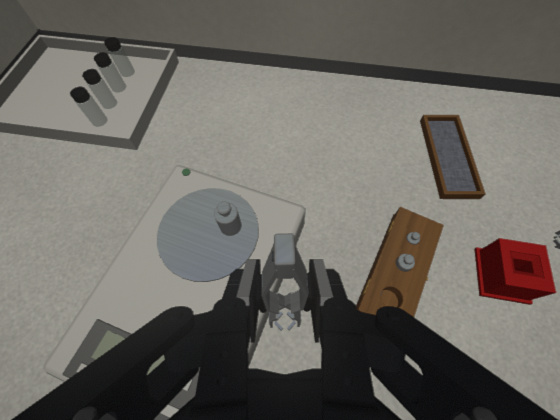

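```bash
python3 - <<'E'
from h import *
w=pickle.load(open("f.pkl","rb"))["wrist"]
crop(w,200,190,60,60,10,"pics/wf1.png")
crop(w,350,200,100,125,6,"pics/wf2.png")
crop(w,250,230,80,110,6,"pics/wf3.png")
E
```

```text
(no output)
```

View pics/wf1.png

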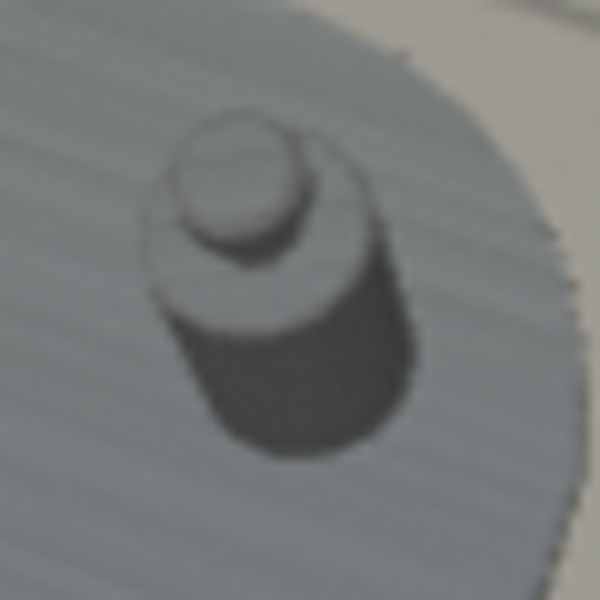

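View pics/wf2.png

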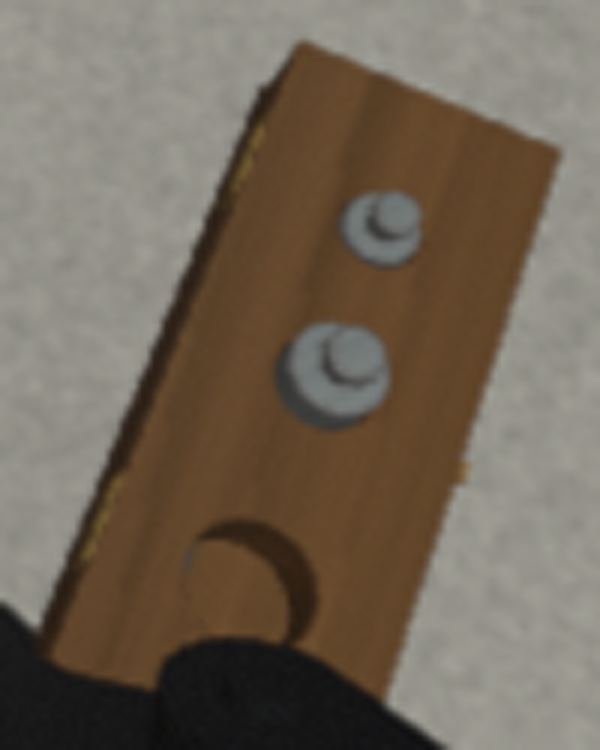

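View pics/wf3.png

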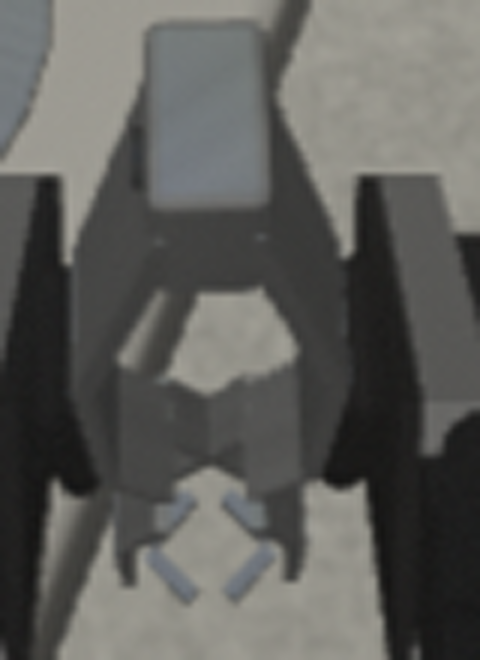

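```bash
python3 - <<'E'
from h import *
np.set_printoptions(precision=4,suppress=True)
F=pickle.load(open("f.pkl","rb"));w=F["wrist"];E=pickle.load(open("e.pkl","rb"));A=pickle.load(open("a.pkl","rb"))
C=lambda u,v:(200+u/10-.45,190+v/10-.45)
print("knob",onz(w,*C(238,172),.130),"body",onz(w,*C(262,231),.116), "base",onz(w,*C(302,354),.078))
D=lambda u,v:(350+u/6-.42,200+v/6-.42)
# case
k=[onz(w,*D(*p),.032) for p in [(302,40),(562,152)]];print(k)
print("w100 knob", [onz(w,*D(355,352),.053)], "w50",onz(w,*D(398,214),.049))
# well mouth: fit points on rim
pts=[(183,585),(190,553),(212,530),(240,520),(270,526),(298,548),(315,580),(312,618),(296,645)]
P=np.array([onz(w,*D(*p),.032)[:2] for p in pts])
def circ(P):
    B=np.c_[2*P,np.ones(len(P))];s=np.linalg.lstsq(B,(P**2).sum(1),rcond=None)[0];return s[:2],np.sqrt(s[2]+s[0]**2+s[1]**2)
print("well",circ(P),P)
# tip check
X=F["st"]["position"]+[-.0136,-.0022,-.0764]
for z in (.0045,.15): print((proj(w,X+[0,0,z])-[250,230])*6+3)
# body top in e image; crop
g=E["wrist"];crop(g,25,165,75,55,10,"pics/we1.png")
crop(A["wrist"],40,150,40,50,12,"pics/wa3.png")
E
```

```text
knob [0.5379 0.2267 0.13  ] body [0.5376 0.2263 0.116 ] base [0.539  0.2281 0.078 ]
[array([ 0.6291, -0.0048,  0.032 ]), array([ 0.6076, -0.0667,  0.032 ])]
w100 knob [array([ 0.5397, -0.0083,  0.053 ])] w50 [ 0.5764 -0.0202  0.049 ]
well (array([0.4904, 0.0077]), np.float64(0.014330382077885416)) [[ 0.4885  0.0222]
 [ 0.4957  0.0208]
 [ 0.5015  0.0161]
 [ 0.5047  0.01  ]
 [ 0.5045  0.0035]
 [ 0.5005 -0.0026]
 [ 0.4941 -0.0061]
 [ 0.4858 -0.0054]
 [ 0.4795 -0.0019]]
[204.7935 549.737 ]
[193.9976 131.3311]
```

View pics/we1.png

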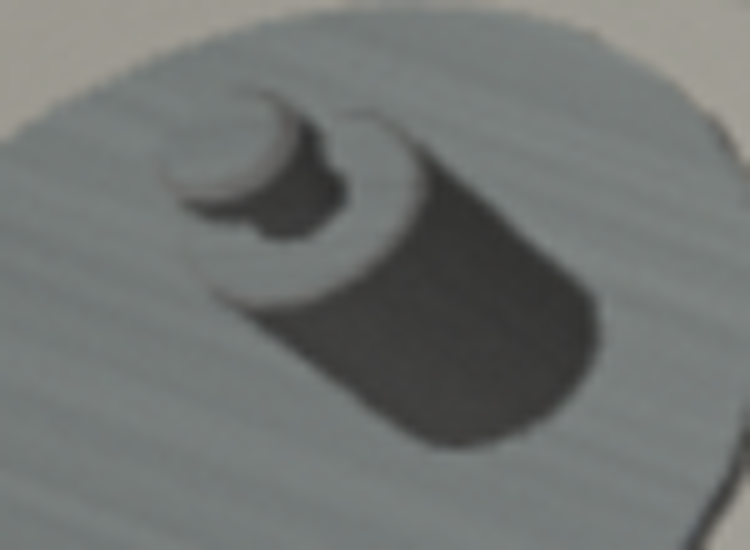

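Request:
{"name": "jog_arm", "arguments": {"travel": [[0.006,0.004,0],[0.014,0.01,-0.002],[0.018,0.014,-0.005],[0.02,0.015,-0.008],[0.02,0.015,-0.008],[0.018,0.014,-0.008],[0.014,0.01,-0.006],[0.008,0.006,-0.004],[0.0032,0.0022,-0.002],[0,0,0],[0,0,0],[0,0,0]], "dr": [[0,0,0],[0,0,0],[0,0,0],[0,0,0],[0,0,0],[0,0,0],[0,0,0],[0,0,0],[0,0,0],[0,0,0],[0,0,0],[0,0,0]]}}

```text
time_s: 9.33
position: [0.5507, 0.2294, 0.2358]
tool_rot: [[0.7, 0.158, 0.696], [0.111, -0.987, 0.113], [0.705, -0.002, -0.709]]
ft_force: [-0.5, -0.8, 0.4]
grip_width: 0.0252
```

Request:
{"name": "jog_arm", "arguments": {"travel": [[0,0,0],[0,0,0],[0,0,0],[0,0,0],[0,0,0]], "dr": [[0,0,0],[0,0,0],[0,0,0],[0,0,0],[0,0,0]], "jaw": 0.022, "newtons": 35}}

```text
time_s: 9.75
position: [0.5509, 0.23, 0.2355]
tool_rot: [[0.7, 0.159, 0.696], [0.112, -0.987, 0.113], [0.705, -0.002, -0.709]]
ft_force: [0.5, -0.1, 0.3]
grip_width: 0.0224
```

Request:
{"name": "jog_arm", "arguments": {"travel": [[0,0,0],[0,0,0],[0,0,0],[0,0,0],[0,0,0]], "dr": [[0,0,0],[0,0,0],[0,0,0],[0,0,0],[0,0,0]], "jaw": 0.019}}

```text
time_s: 10.17
position: [0.551, 0.2301, 0.2353]
tool_rot: [[0.7, 0.159, 0.696], [0.112, -0.987, 0.113], [0.705, -0.002, -0.709]]
ft_force: [-0.5, 0.9, -0.4]
grip_width: 0.0194
```

```bash
python3 snap.py g wrist side; python3 - <<'E'
from h import *
w=pickle.load(open("g.pkl","rb"));crop(w["wrist"],230,215,110,130,6,"pics/wg1.png")
crop(w["side"],200,170,110,110,6,"pics/sg1.png")
E
```

```text
[0.5509825  0.23007604 0.2353411 ] [[ 0.70044807  0.15911654  0.6957402 ]
 [ 0.11178732 -0.9872586   0.11324337]
 [ 0.70489438 -0.00154617 -0.70931059]] [-0.45284162  0.90359426 -0.35043757] 10.1667 0.01942544868543762
```

View pics/wg1.png

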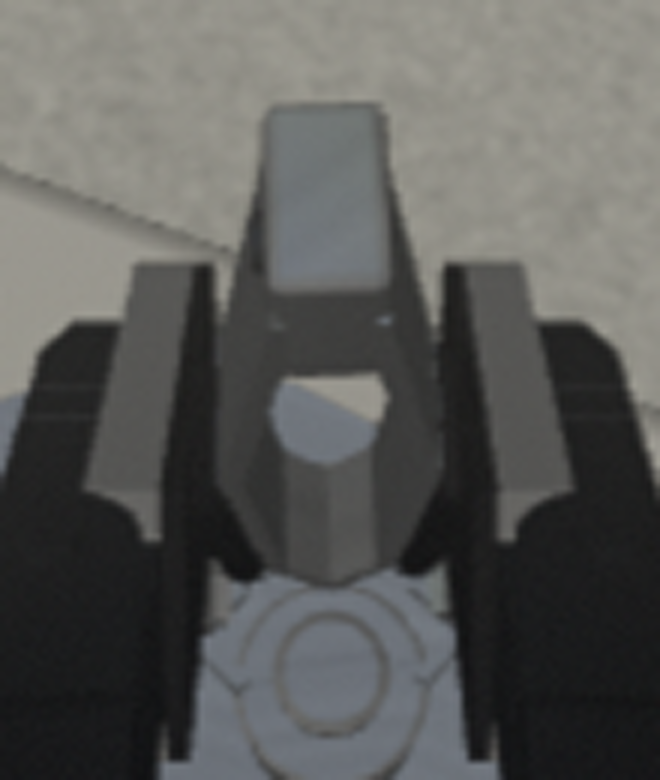

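View pics/sg1.png

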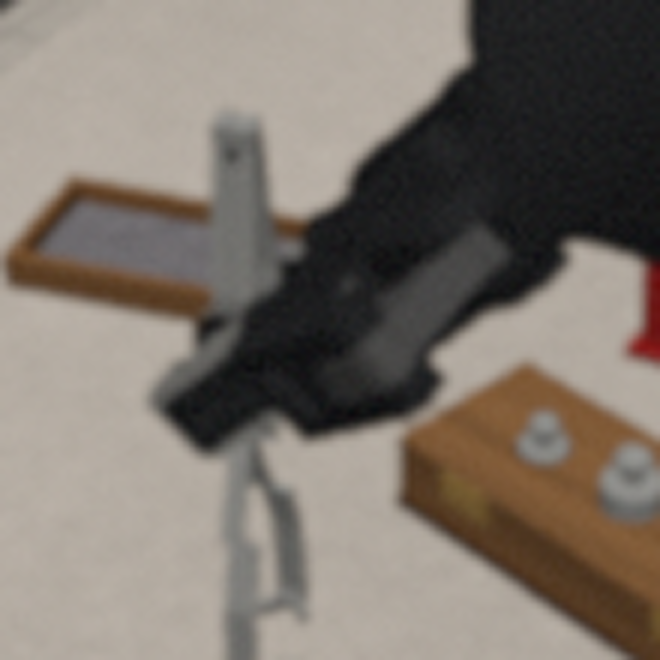

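```bash
python3 - <<'E'
from h import *
np.set_printoptions(precision=4,suppress=True)
G=pickle.load(open("g.pkl","rb"));w=G["wrist"]
C=lambda u,v:(230+u/6-.42,215+v/6-.42)
print("knob",onz(w,*C(332,674),.130))
T=G["st"]["position"]+[-.0134,-.0032,-.0764]
print(T)
xs=np.array([.987,.159,0]);ys=np.array([-.159,.987,0])
for z in (.0014,.0059):
  for i in(1,-1):
    for j in (1,-1): print(z,i,j,(proj(w,T+.0065*i*xs+.01*j*ys+[0,0,z])-[230,215])*6+2.5)
E
```

```text
knob [0.5375 0.2269 0.13  ]
[0.5376 0.2269 0.1589]
0.0014 1 1 [251.0743 587.0261]
0.0014 1 -1 [414.2694 586.9389]
0.0014 -1 1 [249.0343 699.9974]
0.0014 -1 -1 [416.6154 699.9204]
0.0059 1 1 [249.6135 580.8541]
0.0059 1 -1 [415.7854 580.7647]
0.0059 -1 1 [247.4953 695.7734]
0.0059 -1 -1 [418.2169 695.6944]
```

Request:
{"name": "jog_arm", "arguments": {"travel": [[-0.0005,0,-0.003],[0,0,-0.006],[0,0,-0.007],[0,0,-0.007],[0,0,-0.006],[0,0,-0.004],[0,0,-0.003],[0,0,-0.002],[0,0,-0.001],[0,0,0],[0,0,0],[0,0,0]], "dr": [[0,0,0],[0,0,0],[0,0,0],[0,0,0],[0,0,0],[0,0,0],[0,0,0],[0,0,0],[0,0,0],[0,0,0],[0,0,0],[0,0,0]]}}

```text
time_s: 11.27
position: [0.5506, 0.2301, 0.1967]
tool_rot: [[0.7, 0.159, 0.696], [0.112, -0.987, 0.113], [0.705, -0.002, -0.709]]
ft_force: [1.0, -0.7, 0.1]
grip_width: 0.0193
```

```bash
python3 snap.py i wrist ; python3 - <<'E'
from h import *
w=pickle.load(open("i.pkl","rb"));crop(w["wrist"],230,215,110,130,6,"pics/wi1.png")
E
```

```text
[0.55055671 0.23013234 0.19668326] [[ 0.70002652  0.1591588   0.69615469]
 [ 0.11170194 -0.98725168  0.11338783]
 [ 0.70532656 -0.00161266 -0.7088807 ]] [ 0.99278801 -0.70044046  0.05553593] 11.2667 0.019250351126126025
```

View pics/wi1.png

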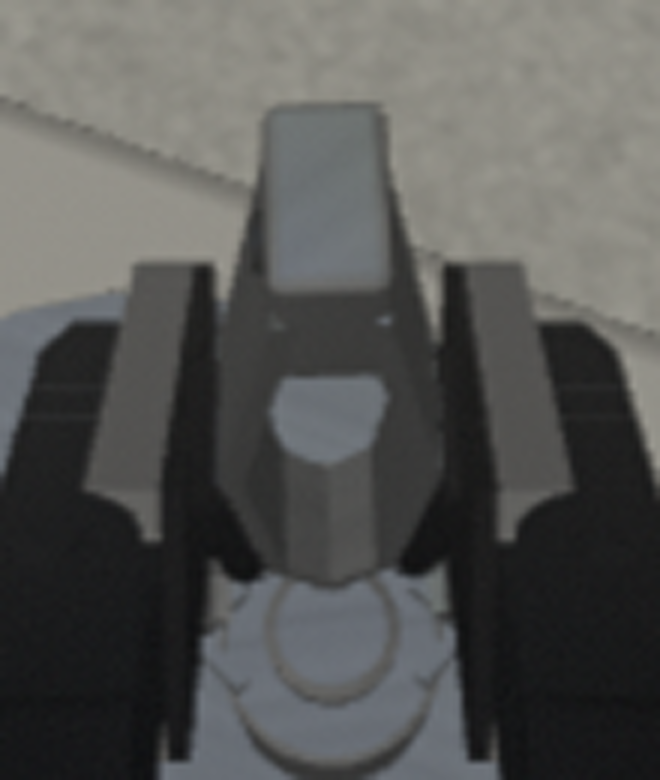

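Request:
{"name": "jog_arm", "arguments": {"travel": [[0,0,-0.001],[0,0,-0.001],[0,0,-0.0007],[0,0,0],[0,0,0],[0,0,0]], "dr": [[0,0,0],[0,0,0],[0,0,0],[0,0,0],[0,0,0],[0,0,0]]}}

```text
time_s: 11.82
position: [0.5505, 0.2301, 0.1937]
tool_rot: [[0.7, 0.159, 0.696], [0.112, -0.987, 0.113], [0.705, -0.002, -0.709]]
ft_force: [-0.2, 0.1, -1.2]
grip_width: 0.0192
```

Request:
{"name": "jog_arm", "arguments": {"travel": [[0,0,0],[0,0,0],[0,0,0]], "dr": [[0,0,0],[0,0,0],[0,0,0]], "jaw": 0.0215}}

```text
time_s: 12.07
position: [0.5505, 0.2301, 0.1937]
tool_rot: [[0.7, 0.159, 0.696], [0.112, -0.987, 0.113], [0.705, -0.002, -0.709]]
ft_force: [0.3, 0.3, -0.5]
grip_width: 0.0212
```

Request:
{"name": "jog_arm", "arguments": {"travel": [[0,0,0],[0,0,0],[0,0,0]], "dr": [[0,0,0],[0,0,0],[0,0,0]], "jaw": 0.0235}}

```text
time_s: 12.32
position: [0.5505, 0.2301, 0.1937]
tool_rot: [[0.7, 0.159, 0.696], [0.112, -0.987, 0.113], [0.705, -0.002, -0.709]]
ft_force: [-0.2, 0.8, -1.4]
grip_width: 0.0237
```

Request:
{"name": "jog_arm", "arguments": {"travel": [[0,0,0],[0,0,0],[0,0,0],[0,0,0]], "dr": [[0,0,0],[0,0,0],[0,0,0],[0,0,0]], "jaw": 0.0243}}

```text
time_s: 12.65
position: [0.5505, 0.23, 0.1937]
tool_rot: [[0.7, 0.159, 0.696], [0.112, -0.987, 0.113], [0.705, -0.002, -0.709]]
ft_force: [0.5, -0.2, -0.5]
grip_width: 0.0242
```

```bash
python3 snap.py j wrist side; python3 - <<'E'
from h import *
w=pickle.load(open("j.pkl","rb"));crop(w["wrist"],230,215,110,130,6,"pics/wj1.png")
crop(w["side"],200,220,110,110,6,"pics/sj1.png")
E
```

```text
[0.55049452 0.23004201 0.19369658] [[ 0.70040569  0.15900107  0.69580926]
 [ 0.11164805 -0.98727709  0.11321951]
 [ 0.70495857 -0.00161384 -0.70924665]] [ 0.47029691 -0.15978268 -0.51502673] 12.65 0.024205768344230483
```

View pics/wj1.png

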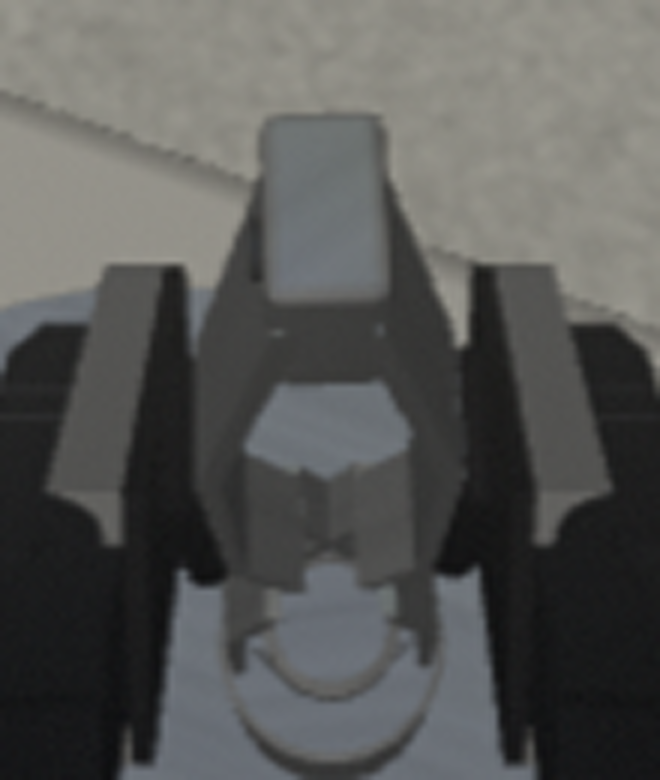

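View pics/sj1.png

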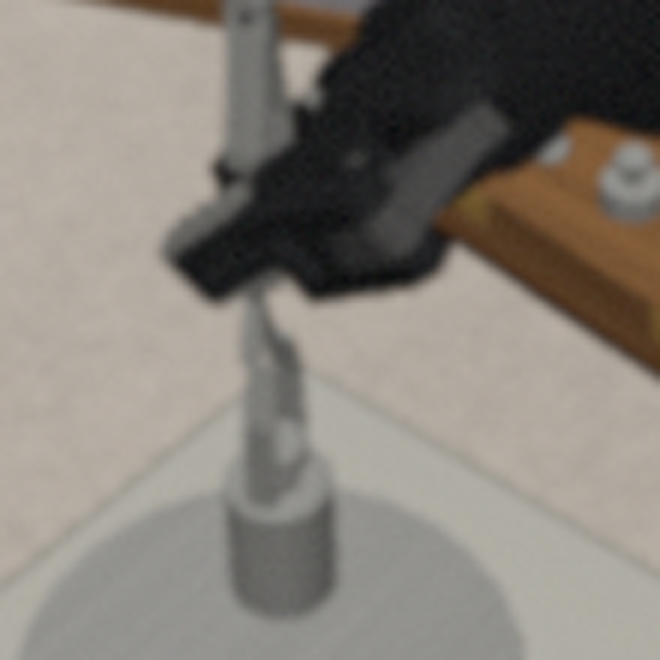

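Request:
{"name": "jog_arm", "arguments": {"travel": [[0,0,0],[0,0,0],[0,0,0]], "dr": [[0,0,0],[0,0,0],[0,0,0]], "jaw": 0.0246}}

```text
time_s: 13.0
position: [0.5505, 0.2301, 0.1937]
tool_rot: [[0.7, 0.159, 0.696], [0.112, -0.987, 0.113], [0.705, -0.002, -0.709]]
ft_force: [1.3, -1.1, 0.8]
grip_width: 0.0245
```

Request:
{"name": "jog_arm", "arguments": {"travel": [[0,0,0],[0,0,0],[0,0,0]], "dr": [[0,0,0],[0,0,0],[0,0,0]], "jaw": 0.0248}}

```text
time_s: 13.25
position: [0.5505, 0.2301, 0.1937]
tool_rot: [[0.7, 0.159, 0.696], [0.112, -0.987, 0.113], [0.705, -0.002, -0.709]]
ft_force: [0.3, -0.2, 0.3]
grip_width: 0.0248
```

```bash
python3 snap.py k wrist; python3 - <<'E'
from h import *
w=pickle.load(open("k.pkl","rb"));crop(w["wrist"],230,215,110,130,6,"pics/wk1.png")
E
```

```text
[0.55048115 0.23006961 0.19370775] [[ 0.70035657  0.15909405  0.69583745]
 [ 0.11173776 -0.98726218  0.11326103]
 [ 0.70499316 -0.00157179 -0.70921237]] [ 0.28761284 -0.24612308  0.25051536] 13.25 0.024807159196289355
```

View pics/wk1.png

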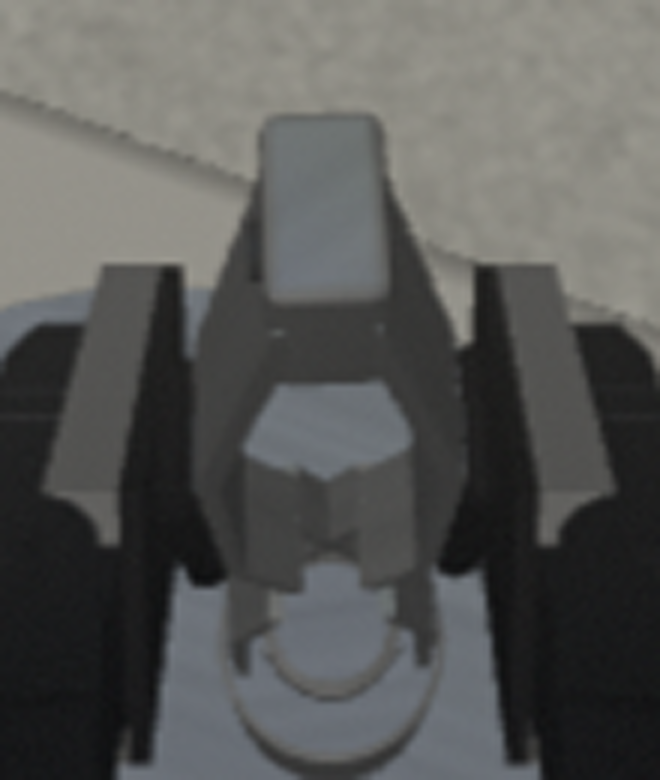

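Request:
{"name": "jog_arm", "arguments": {"travel": [[0,0,0],[0,0,0],[0,0,0.0005],[0,0,0.0005],[0,0,0.001],[0,0,0.001],[0,0,0.001],[0,0,0.001],[0,0,0],[0,0,0]], "dr": [[0,0,0],[0,0,0],[0,0,0],[0,0,0],[0,0,0],[0,0,0],[0,0,0],[0,0,0],[0,0,0],[0,0,0]], "jaw": 0.0245}}

```text
time_s: 14.13
position: [0.5505, 0.2301, 0.1987]
tool_rot: [[0.7, 0.159, 0.696], [0.112, -0.987, 0.113], [0.705, -0.002, -0.709]]
ft_force: [-0.4, 0.2, -2.4]
grip_width: 0.0245
```

```bash
python3 snap.py l wrist side; python3 - <<'E'
from h import *
w=pickle.load(open("l.pkl","rb"));crop(w["wrist"],230,215,110,130,6,"pics/wl1.png")
crop(w["side"],200,220,110,110,6,"pics/sl1.png")
E
```

```text
[0.5504694  0.23006921 0.19874599] [[ 0.70036238  0.15909156  0.69583217]
 [ 0.11174052 -0.98726259  0.11325473]
 [ 0.70498694 -0.0015667  -0.70921855]] [-0.41712991  0.18837567 -2.44507257] 14.1333 0.024547854062095267
```

View pics/wl1.png

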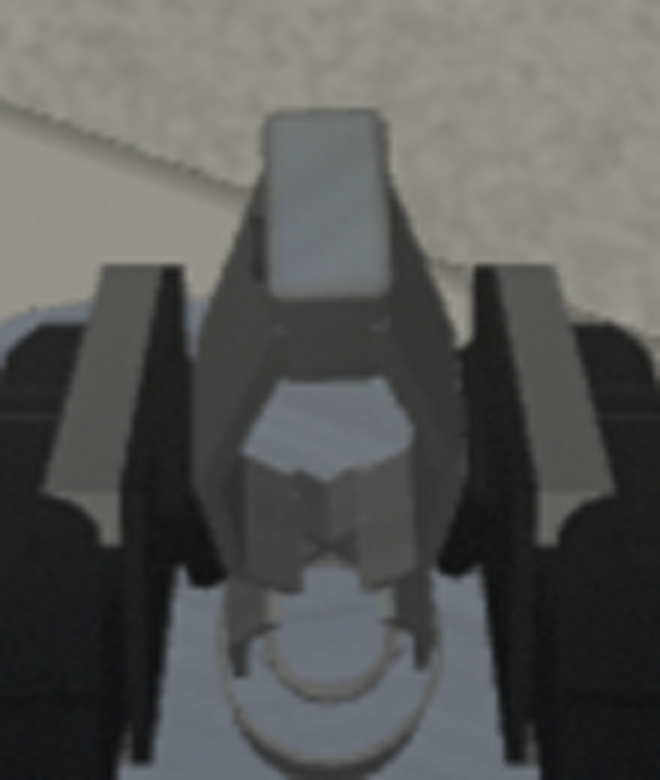

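View pics/sl1.png

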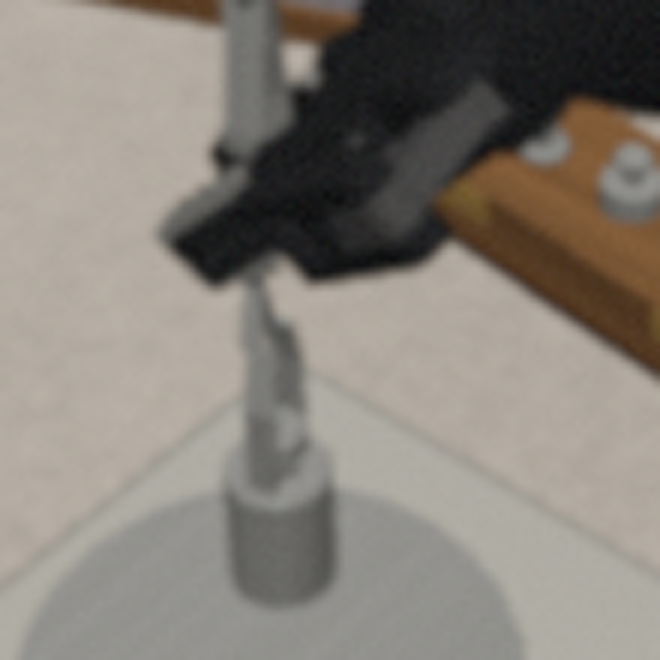

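Request:
{"name": "jog_arm", "arguments": {"travel": [[0,0,0.003],[0,0,0.006],[0,0,0.009],[0,0,0.012],[-0.004,-0.005,0.012],[-0.01,-0.012,0.008],[-0.015,-0.017,0.003],[-0.018,-0.02,0],[-0.02,-0.023,0],[-0.02,-0.023,0],[-0.02,-0.022,0],[-0.016,-0.018,0],[-0.01,-0.012,0],[-0.005,-0.006,0],[-0.0015,-0.002,0],[0,0,0],[0,0,0],[0,0,0]], "dr": [[0,0,0],[0,0,0],[0,0,0],[0,0,0],[0,0,0],[0,0,0],[0,0,0],[0,0,0],[0,0,0],[0,0,0],[0,0,0],[0,0,0],[0,0,0],[0,0,0],[0,0,0],[0,0,0],[0,0,0],[0,0,0]]}}

```text
time_s: 15.73
position: [0.4113, 0.0705, 0.2519]
tool_rot: [[0.7, 0.16, 0.696], [0.113, -0.987, 0.114], [0.705, -0.001, -0.709]]
ft_force: [0.1, -0.6, -3.2]
grip_width: 0.0249
```

```bash
python3 snap.py m wrist; python3 - <<'E'
from h import *
w=pickle.load(open("m.pkl","rb"));print(proj(w["wrist"],[.4904,.0077,.032]))
E
```

```text
[0.41128886 0.07047133 0.25185969] [[ 0.70012709  0.1600496   0.69584925]
 [ 0.1125125  -0.98710797  0.11383671]
 [ 0.70509786 -0.00140842 -0.70910861]] [ 0.09834784 -0.55831092 -3.22734806] 15.7333 0.024932787543944096
[342.78202499 269.76569182]
```

View pics/wrist_m.png

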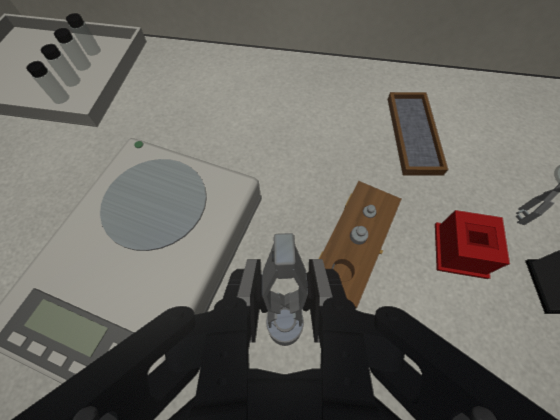

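Request:
{"name": "jog_arm", "arguments": {"travel": [[0,-0.005,0],[0,-0.012,0],[0,-0.02,0],[0,-0.024,0],[0,-0.024,0],[0,-0.02,0],[0,-0.012,0],[0,-0.005,0],[0,0,0],[0,0,0],[0,0,0]], "dr": [[0,0,0],[0,0,0],[0,0,0],[0,0,0],[0,0,0],[0,0,0],[0,0,0],[0,0,0],[0,0,0],[0,0,0],[0,0,0]]}}

```text
time_s: 16.7
position: [0.4109, -0.0509, 0.2515]
tool_rot: [[0.701, 0.161, 0.695], [0.113, -0.987, 0.115], [0.705, -0.002, -0.709]]
ft_force: [-0.7, 0.3, -2.7]
grip_width: 0.025
```

```bash
python3 snap.py n wrist side; python3 - <<'E'
from h import *
m=pickle.load(open("m.pkl","rb"))["wrist"];crop(m,310,175,95,125,6,"pics/wm1.png")
w=pickle.load(open("n.pkl","rb"));p=proj(w["wrist"],[.4904,.0077,.032]);print(p)
crop(w["wrist"],int(p[0])-45,175,110,125,6,"pics/wn1.png");print(int(p[0])-45)
crop(w["wrist"],230,215,110,140,5,"pics/wn2.png")
crop(w["side"],270,150,100,110,6,"pics/sn1.png")
E
```

```text
[ 0.41090423 -0.05085801  0.25151774] [[ 0.70051137  0.16059106  0.69533756]
 [ 0.11256139 -0.98701904  0.11455717]
 [ 0.70470827 -0.00198044 -0.70949442]] [-0.68455813  0.34784681 -2.69473724] 16.7 0.025019380938268942
[249.44684322 254.81182613]
204
```

View pics/wm1.png

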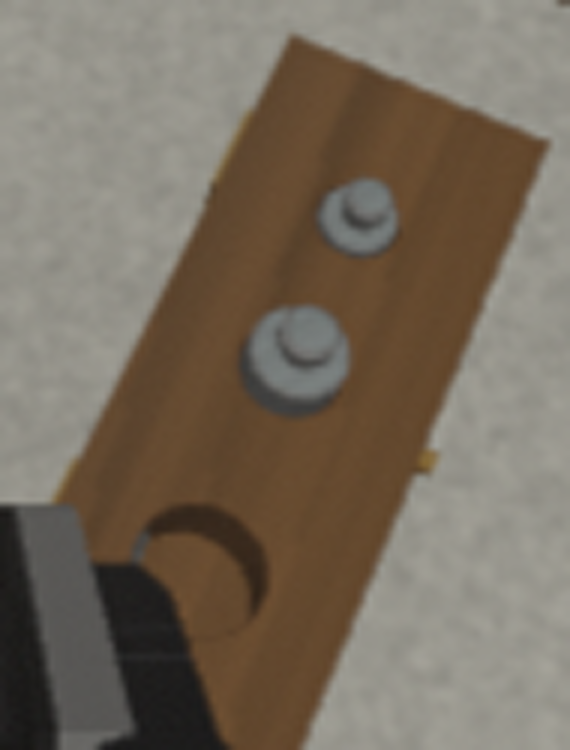

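View pics/wn1.png

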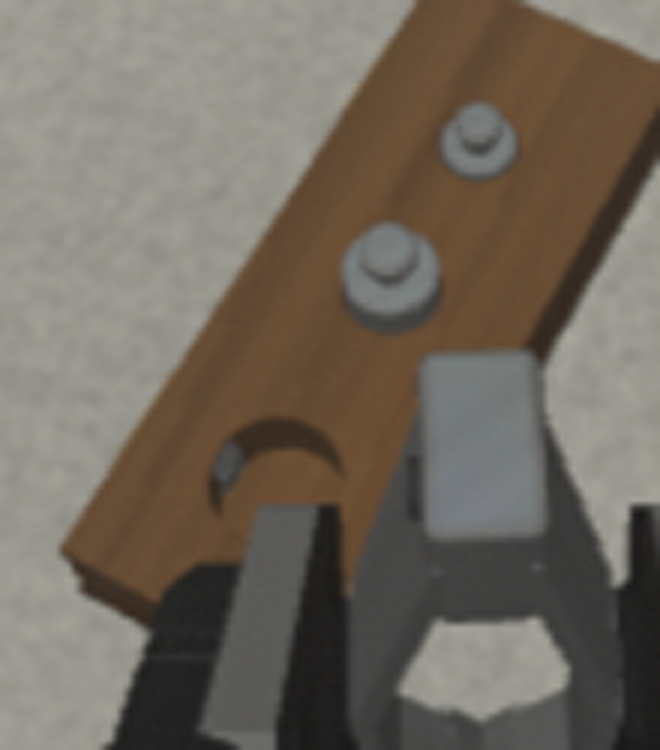

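View pics/wn2.png

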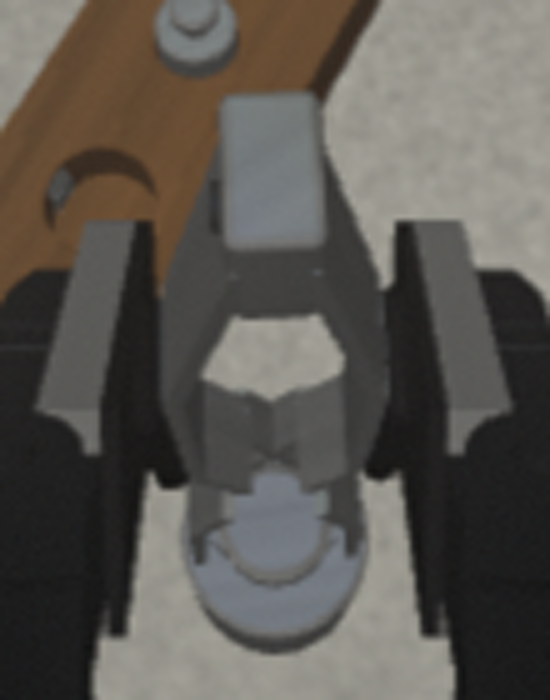

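View pics/sn1.png

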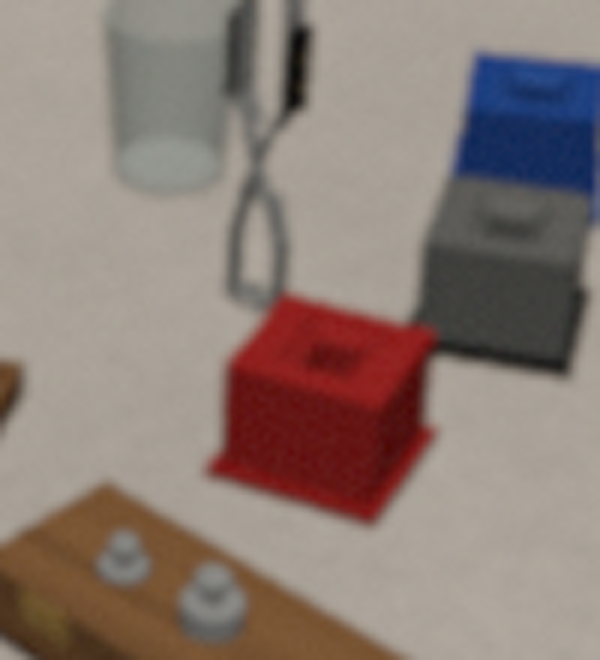

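```bash
python3 - <<'E'
from h import *
np.set_printoptions(precision=4,suppress=True)
def circ(P):
    B=np.c_[2*P,np.ones(len(P))];s=np.linalg.lstsq(B,(P**2).sum(1),rcond=None)[0];return s[:2],np.sqrt(s[2]+s[0]**2+s[1]**2)
def fixc(P,r=.0145):
    from scipy.optimize import least_squares
    return least_squares(lambda c:np.hypot(*(P-c).T)-r,P.mean(0)).x
M=pickle.load(open("m.pkl","rb"));N=pickle.load(open("n.pkl","rb"));A=pickle.load(open("a.pkl","rb"))
D=lambda u,v:(310+u/6-.42,175+v/6-.42)
P=np.array([onz(M["wrist"],*D(*p),.032)[:2] for p in [(133,555),(150,522),(172,509),(200,504),(245,530),(268,580),(255,615),(215,640)]])
print("m",circ(P),fixc(P))
D=lambda u,v:(204+u/6-.42,175+v/6-.42)
P=np.array([onz(N["wrist"],*D(*p),.032)[:2] for p in [(210,480),(230,437),(255,422),(280,417),(320,437),(343,475)]])
print("n",circ(P),fixc(P))
# w100: top & case corners
D=lambda u,v:(310+u/6-.42,175+v/6-.42)
kk=[onz(M["wrist"],*D(*p),.032) for p in [(292,35),(550,143)]]
ax=np.array([.948,-.317,0]);
mid=(kk[0]+kk[1])/2;e=kk[1]-kk[0];e/=np.linalg.norm(e);ax=np.array([-e[1],e[0],0]);print(kk,e,ax,"well from end edge",mid-.135*ax)
print("w100 knob m",onz(M["wrist"],*D(309,333),.053)-.052*ax)
D=lambda u,v:(204+u/6-.42,175+v/6-.42)
print("w100 knob n",onz(N["wrist"],*D(389,250),.053)-.052*ax)
D=lambda u,v:(230+u/5-.4,215+v/5-.4)
tz=N["st"]["position"][2];w=N["wrist"]
print("knob-TCP",onz(w,*D(275,531),tz-.1157+.052)-N["st"]["position"],"body",onz(w,*D(275.5,549),tz-.1157+.038)-N["st"]["position"])
print("left/right knob",onz(w,*D(222,531),tz-.1157+.052)-onz(w,*D(328,531),tz-.1157+.052))
E
```

```text
m (array([0.4903, 0.0078]), np.float64(0.014493346527930535)) [0.4903 0.0078]
n (array([0.4907, 0.0077]), np.float64(0.014303856069515834)) [0.4904 0.0077]
[array([ 0.629 , -0.0047,  0.032 ]), array([ 0.6081, -0.0667,  0.032 ])] [-0.3191 -0.9477  0.    ] [ 0.9477 -0.3191  0.    ] well from end edge [0.4906 0.0073 0.032 ]
w100 knob m [0.4901 0.0082 0.053 ]
w100 knob n [0.49   0.0073 0.053 ]
knob-TCP [-0.0143 -0.003  -0.0637] body [-0.015  -0.0032 -0.0777]
left/right knob [-0.0023  0.0145  0.    ]
```

```bash
python3 - <<'E'
from h import *
N=pickle.load(open("n.pkl","rb"))
crop(N["wrist"],255,295,60,55,12,"pics/wn3.png")
p=proj(N["side"],N["st"]["position"]+[-.0135,-.003,-.09]);print(p)
crop(N["side"],int(p[0])-35,int(p[1])-40,70,70,9,"pics/sn2.png")
E
```

```text
[388.1441481  206.76450493]
```

View pics/wn3.png

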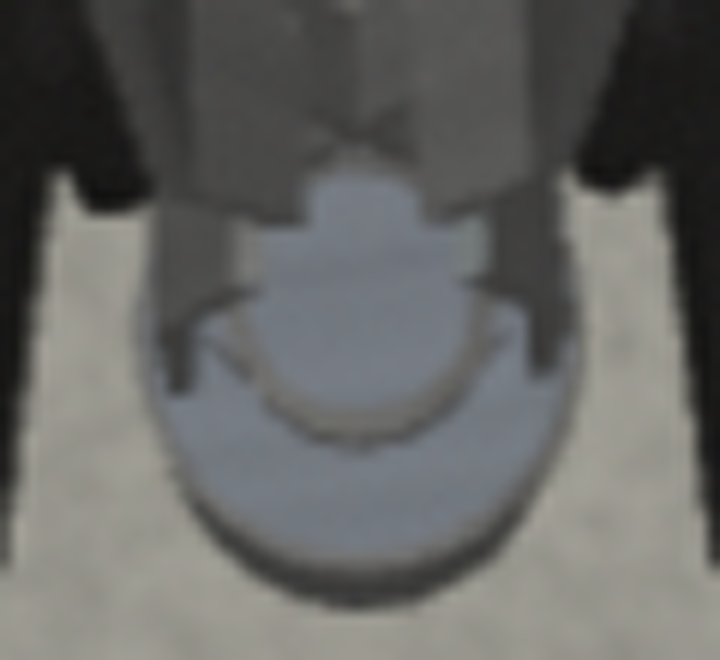

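View pics/sn2.png

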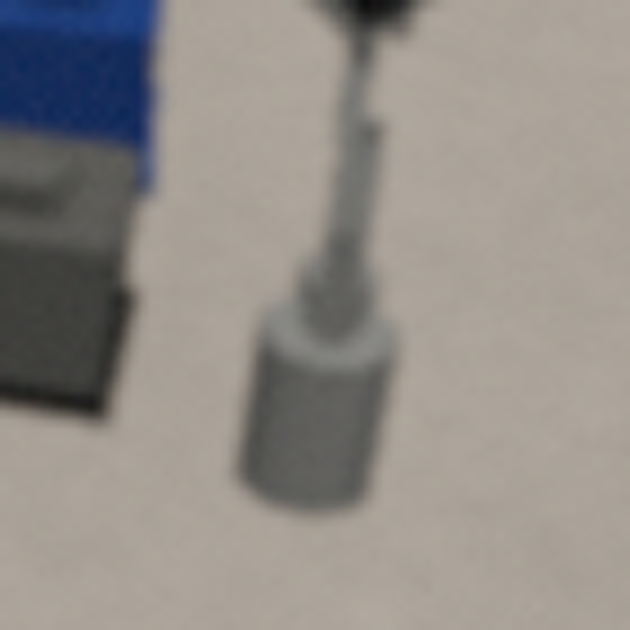

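```bash
python3 - <<'E'
from h import *
np.set_printoptions(precision=4,suppress=True)
N=pickle.load(open("n.pkl","rb"));s=N["side"];w=N["wrist"]
B=N["st"]["position"]+np.array([-.0135,-.003,-.1157])
a=proj(s,B+[0,0,.038]);b=proj(s,B);v=b-a;print(a,b,"vertical lean deg",np.degrees(np.arctan2(v[0],v[1])))
u0,v0=388-35,206-40
C=lambda x,y:(u0+x/9-.44,v0+y/9-.44)
print("measured top center",C(327,335),"base",C(305,475))
for t in (-6,-4,-2,0,2,4,6):
    for ax in ("x","y"):
        d=np.array([np.sin(np.radians(t)) if ax=="x" else 0,np.sin(np.radians(t)) if ax=="y" else 0,-np.cos(np.radians(t))])
        v=proj(s,B+[0,0,.038]+.038*d)-a;print(ax,t,np.degrees(np.arctan2(v[0],v[1])))
# wrist outlines
W=lambda x,y:(255+x/12-.46,295+y/12-.46)
tz=N["st"]["position"][2]-.1157
P=N["st"]["position"]
print("body",[onz(w,*W(*p),tz+.038)-P for p in [(140,345),(580,345),(360,572)]])
print("knob",[onz(w,*W(*p),tz+.052)-P for p in [(240,300),(480,300),(360,412),(360,428)]])
print("base bottom",onz(w,*W(360,605),tz)-P)
E
```

```text
[389.1836 201.1131] [386.0328 218.244 ] vertical lean deg -10.421408924861884
measured top center (388.8933333333333, 202.78222222222223) base (386.4488888888889, 218.33777777777777)
x -6 -3.321274233580467
y -6 -9.245603563765158
x -4 -5.6729732782178415
y -4 -9.656232354566555
x -2 -8.040410293019121
y -2 -10.047433220317277
x 0 -10.421408924861884
y 0 -10.421408924861884
x 2 -12.813647243895646
y 2 -10.780097641195718
x 4 -15.214679909033666
y 4 -11.12521525460926
x 6 -17.621963259714548
y 6 -11.458290228694258
body [array([-0.0164,  0.0103, -0.0777]), array([-0.0121, -0.0162, -0.0777]), array([-0.0269, -0.005 , -0.0777])]
knob [array([-0.0146,  0.004 , -0.0637]), array([-0.0124, -0.0097, -0.0637]), array([-0.0195, -0.0038, -0.0637]), array([-0.0204, -0.004 , -0.0637])]
base bottom [-0.0263 -0.0049 -0.1157]
```

Request:
{"name": "jog_arm", "arguments": {"travel": [[0.004,0.003,0],[0.009,0.006,0],[0.014,0.009,0],[0.016,0.011,0],[0.016,0.011,-0.002],[0.014,0.009,-0.006],[0.01,0.007,-0.01],[0.006,0.004,-0.013],[0.0025,0.001,-0.013],[0.0007,0.0004,-0.013],[0,0,-0.01],[0,0,-0.006],[0,0,-0.003],[0,0,0],[0,0,0],[0,0,0],[0,0,0]], "dr": [[0,0,0],[0,0,0],[0,0,0],[0,0,0],[0,0,0],[0,0,0],[0,0,0],[0,0,0],[0,0,0],[0,0,0],[0,0,0],[0,0,0],[0,0,0],[0,0,0],[0,0,0],[0,0,0],[0,0,0]]}}

```text
time_s: 18.22
position: [0.5034, 0.0095, 0.1762]
tool_rot: [[0.7, 0.159, 0.696], [0.112, -0.987, 0.113], [0.706, -0.001, -0.709]]
ft_force: [0.4, -0.1, -2.0]
grip_width: 0.0248
```

```bash
python3 snap.py o wrist side; python3 - <<'E'
from h import *
N=pickle.load(open("o.pkl","rb"))
crop(N["wrist"],230,215,110,140,5,"pics/wo1.png")
p=proj(N["side"],[.49,.008,.05]);print(p)
crop(N["side"],int(p[0])-50,int(p[1])-60,100,100,7,"pics/so1.png")
E
```

```text
[0.50336394 0.00951087 0.17621152] [[ 0.69971912  0.1591375   0.69646852]
 [ 0.11201997 -0.98725584  0.11303729]
 [ 0.70558109 -0.00107597 -0.70862837]] [ 0.38335439 -0.06947228 -1.95550114] 18.2167 0.02476724792886756
[324.64499537 257.86184101]
```

View pics/wo1.png

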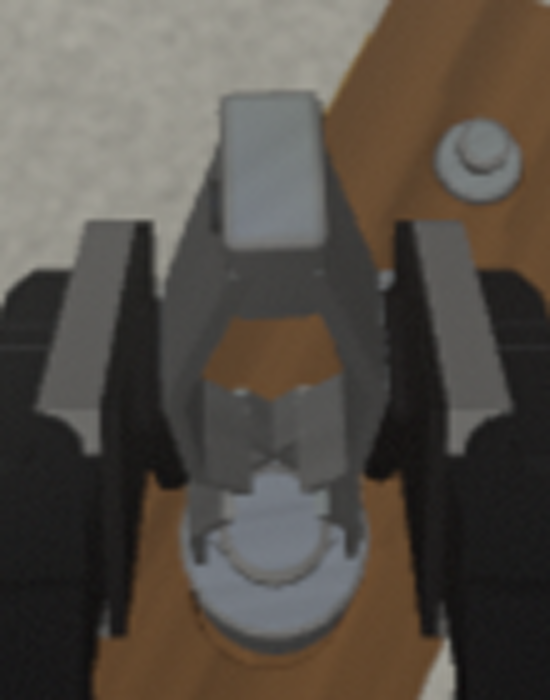

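View pics/so1.png

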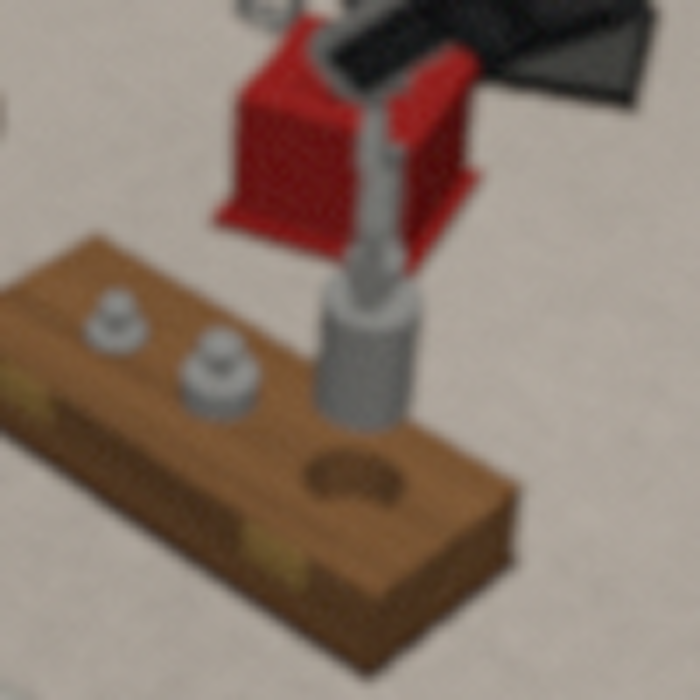

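```bash
python3 - <<'E'
from h import *
np.set_printoptions(precision=4,suppress=True)
N=pickle.load(open("o.pkl","rb"));w=N["wrist"]
crop(w,255,320,60,45,12,"pics/wo2.png")
for t in range(150,271,20):
    q=np.radians(t);p=proj(w,[.4904+.0145*np.cos(q),.0077+.0145*np.sin(q),.032]);print(t,(p-[255,320]+.46)*12)
B=N["st"]["position"]+np.array([-.0128,-.003,-.1157])
for t in range(150,271,40):
    q=np.radians(t);p=proj(w,B+[.0139*np.cos(q),.0139*np.sin(q),0]);p2=proj(w,B+[.014*np.cos(q),.014*np.sin(q),.038]);print("base",t,(p-[255,320]+.46)*12,(p2-[255,320]+.46)*12)
E
```

```text
150 [226.5351 299.9108]
170 [284.1158 335.0386]
190 [349.7841 346.554 ]
210 [415.1106 332.8836]
230 [471.7173 295.8916]
250 [512.5324 240.5472]
270 [532.7561 174.0743]
base 150 [236.0048 263.2838] [215.6524 213.2275]
base 190 [366.034  312.2663] [366.9161 269.931 ]
base 230 [494.4841 259.0621] [516.3207 208.3414]
base 270 [558.4531 131.271 ] [590.181  60.911]
```

View pics/wo2.png

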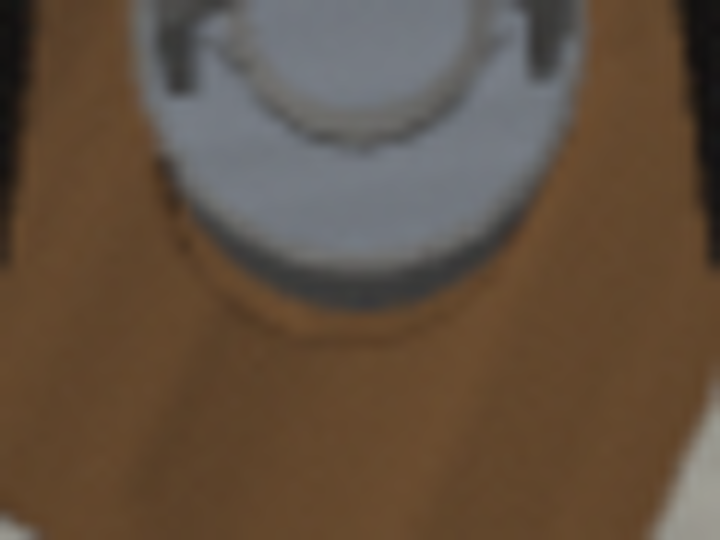

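Request:
{"name": "jog_arm", "arguments": {"travel": [[-0.0005,0.0007,-0.004],[0,0,-0.006],[0,0,-0.006],[0,0,-0.005],[0,0,-0.003],[0,0,-0.0015],[0,0,0],[0,0,0],[0,0,0]], "dr": [[0,0,0],[0,0,0],[0,0,0],[0,0,0],[0,0,0],[0,0,0],[0,0,0],[0,0,0],[0,0,0]]}}

```text
time_s: 19.07
position: [0.5028, 0.0101, 0.1505]
tool_rot: [[0.7, 0.159, 0.696], [0.112, -0.987, 0.113], [0.705, -0.001, -0.709]]
ft_force: [-0.1, -0.5, -2.5]
grip_width: 0.0249
```

```bash
python3 snap.py p wrist side; python3 - <<'E'
from h import *
np.set_printoptions(precision=4,suppress=True)
N=pickle.load(open("p.pkl","rb"));w=N["wrist"]
crop(w,255,320,60,45,12,"pics/wp2.png")
crop(N["side"],274,197,100,100,7,"pics/sp1.png")
for t in range(150,271,40):
    q=np.radians(t);p=proj(w,[.4904+.0145*np.cos(q),.0077+.0145*np.sin(q),.032]);print(t,(p-[255,320]+.46)*12)
E
```

```text
[0.5028058  0.01009894 0.15049727] [[ 0.70003315  0.15898983  0.69618662]
 [ 0.11182316 -0.9872794   0.1130264 ]
 [ 0.70530076 -0.00127244 -0.70890706]] [-0.08671822 -0.50361764 -2.45580081] 19.0667 0.024939555044142546
150 [224.9014 265.4245]
190 [359.1632 316.0196]
230 [491.8657 261.0269]
270 [557.9314 129.0607]
```

View pics/wp2.png

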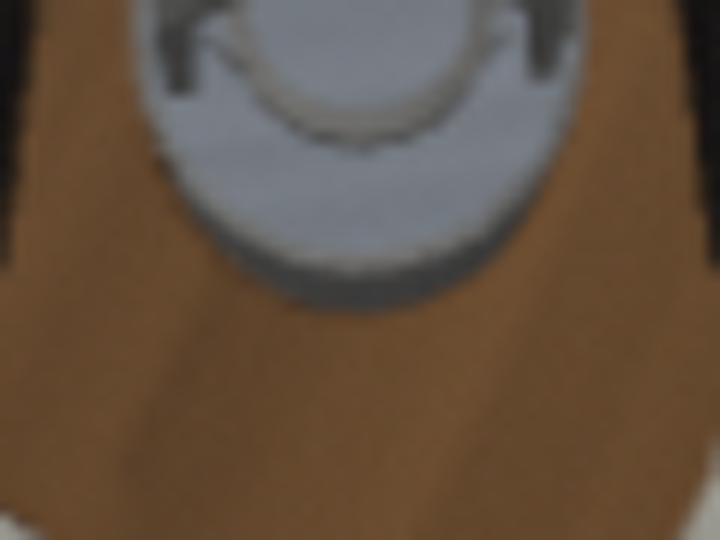

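View pics/sp1.png

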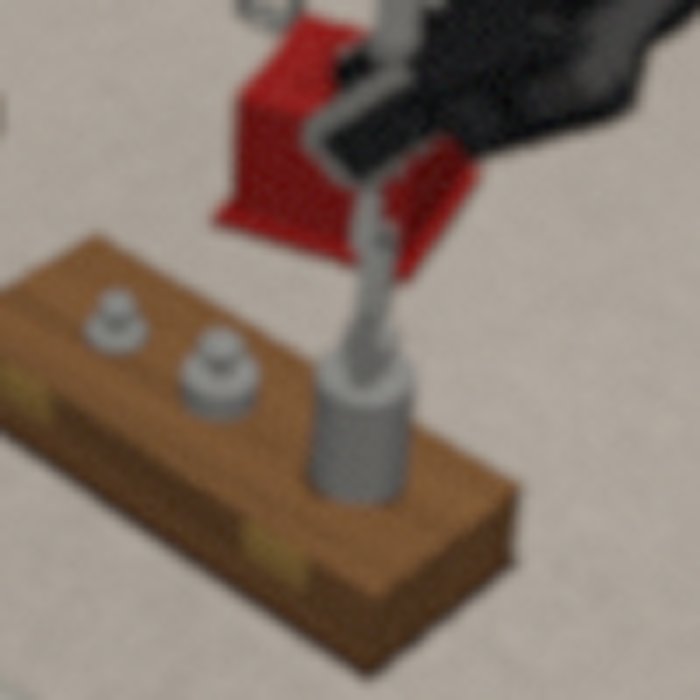

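Request:
{"name": "jog_arm", "arguments": {"travel": [[0,0,-0.001],[0,0,-0.001],[0,0,-0.0005],[0,0,-0.0005],[0,0,-0.0005],[0,0,0],[0,0,0]], "dr": [[0,0,0],[0,0,0],[0,0,0],[0,0,0],[0,0,0],[0,0,0],[0,0,0]]}}

```text
time_s: 19.75
position: [0.5027, 0.0102, 0.1466]
tool_rot: [[0.701, 0.159, 0.696], [0.112, -0.987, 0.113], [0.705, -0.002, -0.709]]
ft_force: [-0.1, 0.0, -2.2]
grip_width: 0.0246
```

Request:
{"name": "jog_arm", "arguments": {"travel": [[0,0,-0.0005],[0,0,-0.0005],[0,0,0],[0,0,0]], "dr": [[0,0,0],[0,0,0],[0,0,0],[0,0,0]]}}

```text
time_s: 20.08
position: [0.5027, 0.0102, 0.1456]
tool_rot: [[0.7, 0.159, 0.696], [0.112, -0.987, 0.113], [0.705, -0.002, -0.709]]
ft_force: [-0.7, 0.6, -2.7]
grip_width: 0.0247
```

```bash
python3 snap.py q wrist side; python3 - <<'E'
from h import *
N=pickle.load(open("q.pkl","rb"));w=N["wrist"]
crop(w,230,215,110,140,5,"pics/wq2.png")
crop(N["side"],274,197,100,100,7,"pics/sq1.png")
E
```

```text
[0.5026685  0.0101755  0.14564399] [[ 0.70047176  0.15905048  0.69573146]
 [ 0.11164747 -0.98726902  0.11329041]
 [ 0.70489301 -0.00168008 -0.70931165]] [-0.66641401  0.63732035 -2.66645375] 20.0833 0.024687599096557353
```

View pics/wq2.png

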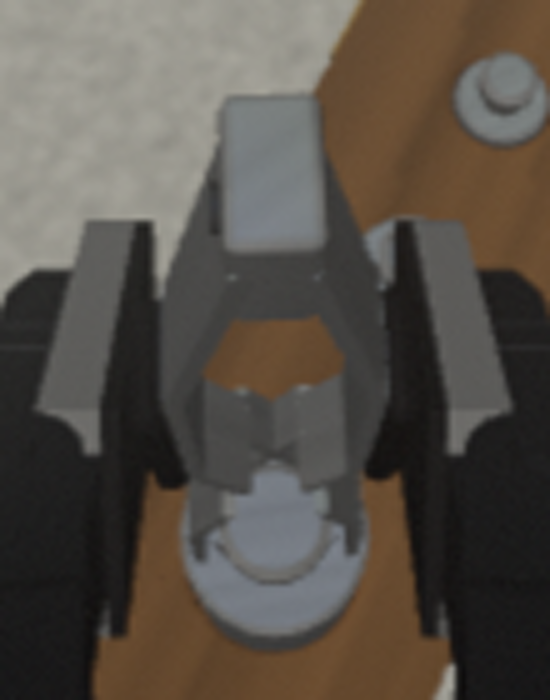

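View pics/sq1.png

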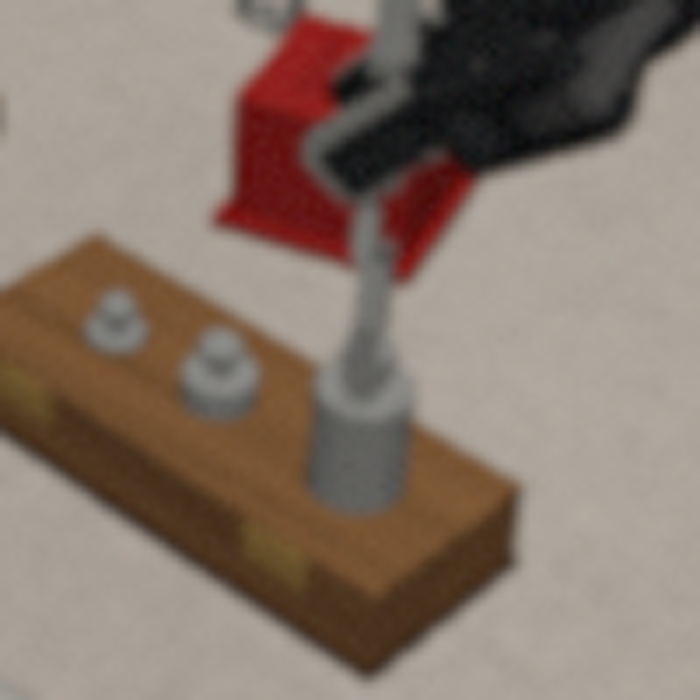

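Request:
{"name": "jog_arm", "arguments": {"travel": [[0,0,0],[0,0,-0.0005],[0,0,-0.0005],[0,0,-0.0005],[0,0,-0.0005],[0,0,0]], "dr": [[0,0,0],[0,0,0],[0,0,0],[0,0,0],[0,0,0],[0,0,0]], "jaw": 0.0243}}

```text
time_s: 20.68
position: [0.5027, 0.0101, 0.1437]
tool_rot: [[0.7, 0.159, 0.696], [0.112, -0.987, 0.113], [0.705, -0.002, -0.709]]
ft_force: [-0.3, -0.8, -1.2]
grip_width: 0.0247
```

Request:
{"name": "jog_arm", "arguments": {"travel": [[0,0,-0.0005],[0,0,-0.0005],[0,0,-0.0005],[0,0,-0.0005],[0,0,0]], "dr": [[0,0,0],[0,0,0],[0,0,0],[0,0,0],[0,0,0]]}}

```text
time_s: 21.1
position: [0.5028, 0.0101, 0.1418]
tool_rot: [[0.7, 0.159, 0.696], [0.112, -0.987, 0.113], [0.705, -0.001, -0.709]]
ft_force: [0.3, 0.3, 0.2]
grip_width: 0.0249
```

Request:
{"name": "jog_arm", "arguments": {"travel": [[0,0,-0.0005],[0,0,-0.0005],[0,0,0],[0,0,0]], "dr": [[0,0,0],[0,0,0],[0,0,0],[0,0,0]]}}

```text
time_s: 21.43
position: [0.5027, 0.0102, 0.1407]
tool_rot: [[0.7, 0.159, 0.696], [0.112, -0.987, 0.113], [0.705, -0.002, -0.709]]
ft_force: [-0.0, -1.1, 1.4]
grip_width: 0.0244
```

```bash
python3 snap.py r wrist side; python3 - <<'E'
from h import *
N=pickle.load(open("r.pkl","rb"));w=N["wrist"]
crop(w,230,215,110,140,5,"pics/wr2.png")
crop(N["side"],274,197,100,100,7,"pics/sr1.png")
E
```

```text
[0.50269597 0.0101673  0.14068176] [[ 0.7004017   0.15907315  0.6957968 ]
 [ 0.11168257 -0.98726544  0.11328704]
 [ 0.70495706 -0.00163806 -0.70924809]] [-0.0026514  -1.09341898  1.40795945] 21.4333 0.02444935613292687
```

View pics/wr2.png

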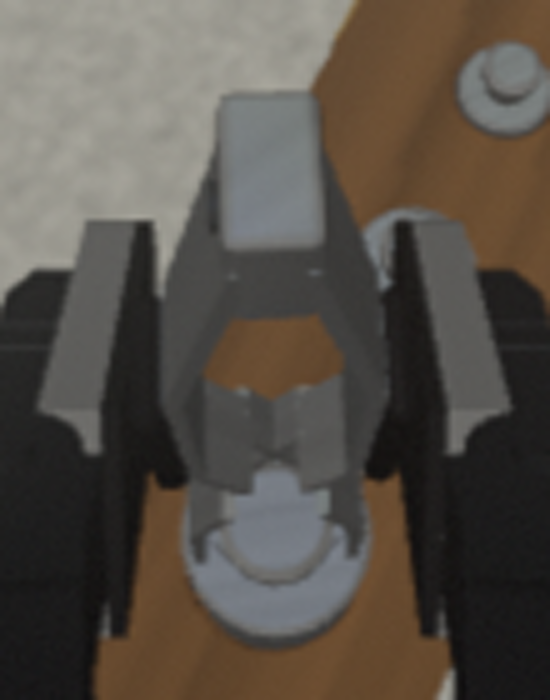

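View pics/sr1.png

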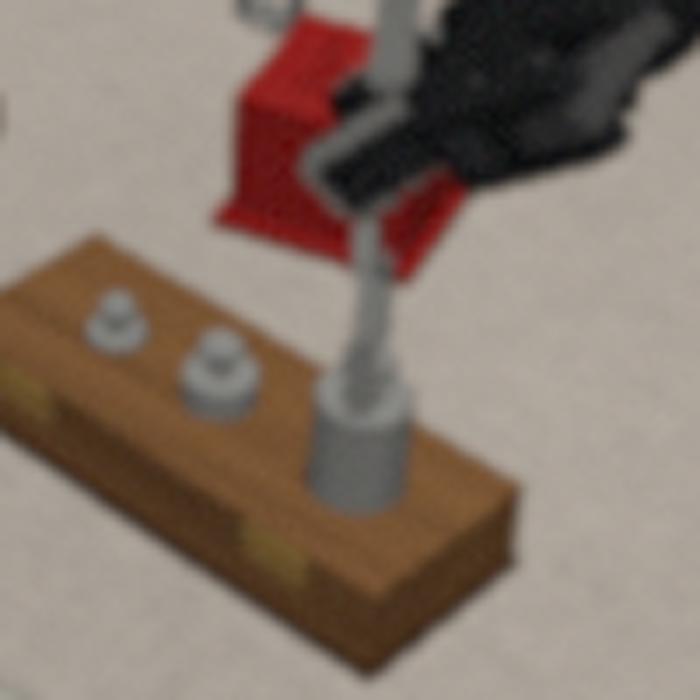

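```bash
python3 - <<'E'
from h import *
ims=[]
for n in "pqr":
    g=pickle.load(open(n+".pkl","rb"))["side"];im=g["color"][235:275,312:340,::-1]
    ims.append(cv2.resize(im,None,fx=9,fy=14,interpolation=cv2.INTER_CUBIC))
    col=g["color"][235:275,325:328].mean((1,2)).astype(int);print(n,list(col))
out=np.hstack(ims)
for y in range(0,out.shape[0],70): cv2.line(out,(0,y),(out.shape[1],y),(0,255,255),1)
cv2.imwrite("pics/cmp1.png",out)
E
```

```text
p [np.int64(114), np.int64(118), np.int64(120), np.int64(118), np.int64(117), np.int64(113), np.int64(109), np.int64(100), np.int64(98), np.int64(99), np.int64(99), np.int64(97), np.int64(96), np.int64(94), np.int64(94), np.int64(96), np.int64(103), np.int64(118), np.int64(129), np.int64(124), np.int64(106), np.int64(95), np.int64(96), np.int64(96), np.int64(95), np.int64(96), np.int64(97), np.int64(95), np.int64(96), np.int64(96), np.int64(96), np.int64(95), np.int64(96), np.int64(92), np.int64(89), np.int64(84), np.int64(86), np.int64(85), np.int64(85), np.int64(84)]
q [np.int64(113), np.int64(118), np.int64(120), np.int64(120), np.int64(117), np.int64(117), np.int64(116), np.int64(114), np.int64(109), np.int64(101), np.int64(98), np.int64(99), np.int64(99), np.int64(98), np.int64(97), np.int64(95), np.int64(94), np.int64(97), np.int64(104), np.int64(118), np.int64(128), np.int64(123), np.int64(106), np.int64(96), np.int64(96), np.int64(95), np.int64(95), np.int64(96), np.int64(96), np.int64(95), np.int64(96), np.int64(96), np.int64(95), np.int64(96), np.int64(94), np.int64(92), np.int64(86), np.int64(85), np.int64(84), np.int64(86)]
r [np.int64(106), np.int64(111), np.int64(118), np.int64(120), np.int64(119), np.int64(117), np.int64(116), np.int64(116), np.int64(115), np.int64(112), np.int64(108), np.int64(103), np.int64(99), np.int64(100), np.int64(100), np.int64(98), np.int64(96), np.int64(98), np.int64(96), np.int64(99), np.int64(108), np.int64(119), np.int64(121), np.int64(105), np.int64(95), np.int64(95), np.int64(96), np.int64(95), np.int64(96), np.int64(95), np.int64(95), np.int64(96), np.int64(96), np.int64(94), np.int64(94), np.int64(90), np.int64(87), np.int64(85), np.int64(86), np.int64(85)]
```

View pics/cmp1.png

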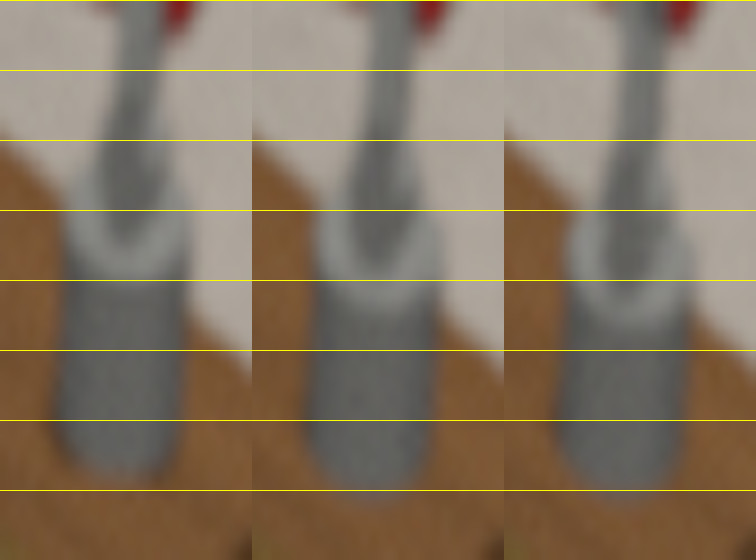

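Request:
{"name": "jog_arm", "arguments": {"travel": [[0,0,-0.0005],[0,0,-0.0005],[0,0,0],[0,0,0]], "dr": [[0,0,0],[0,0,0],[0,0,0],[0,0,0]]}}

```text
time_s: 21.87
position: [0.5027, 0.0102, 0.1397]
tool_rot: [[0.7, 0.159, 0.696], [0.112, -0.987, 0.113], [0.705, -0.002, -0.709]]
ft_force: [-0.4, 0.2, 2.0]
grip_width: 0.0246
```

Request:
{"name": "jog_arm", "arguments": {"travel": [[0,0,-0.0005],[0,0,-0.0005],[0,0,0],[0,0,0]], "dr": [[0,0,0],[0,0,0],[0,0,0],[0,0,0]]}}

```text
time_s: 22.2
position: [0.5027, 0.0102, 0.1386]
tool_rot: [[0.7, 0.159, 0.696], [0.112, -0.987, 0.113], [0.705, -0.002, -0.709]]
ft_force: [-0.1, 0.4, 2.6]
grip_width: 0.0244
```

```bash
cat > cmp.py <<'E'
import sys
from h import *
ims=[]
for n in sys.argv[1]:
    g=pickle.load(open(n+".pkl","rb"))["side"];im=g["color"][235:275,312:340,::-1]
    ims.append(cv2.resize(im,None,fx=7,fy=14,interpolation=cv2.INTER_CUBIC))
    print(n,*g["color"][248:275,325:328].mean((1,2)).astype(int))
out=np.hstack(ims)
for y in range(0,out.shape[0],70): cv2.line(out,(0,y),(out.shape[1],y),(0,255,255),1)
cv2.imwrite(f"pics/cmp_{sys.argv[1]}.png",out)
N=pickle.load(open(sys.argv[1][-1]+".pkl","rb"));crop(N["wrist"],230,215,110,140,5,f"pics/w{sys.argv[1][-1]}2.png")
E
python3 snap.py s wrist side; python3 cmp.py qrs
```

```text
[0.50266551 0.01017729 0.13864887] [[ 0.7004623   0.15906714  0.69573717]
 [ 0.11168812 -0.98726641  0.11327314]
 [ 0.70489597 -0.00163799 -0.70930881]] [-0.1047919   0.38303029  2.57123936] 22.2 0.024387642999496376
q 98 97 95 94 97 104 118 128 123 106 96 96 95 95 96 96 95 96 96 95 96 94 92 86 85 84 86
r 100 100 98 96 98 96 99 108 119 121 105 95 95 96 95 96 95 95 96 96 94 94 90 87 85 86 85
s 101 101 100 97 94 95 95 101 108 116 114 103 96 95 95 96 95 96 95 96 93 94 92 86 86 85 85
```

View pics/cmp_qrs.png

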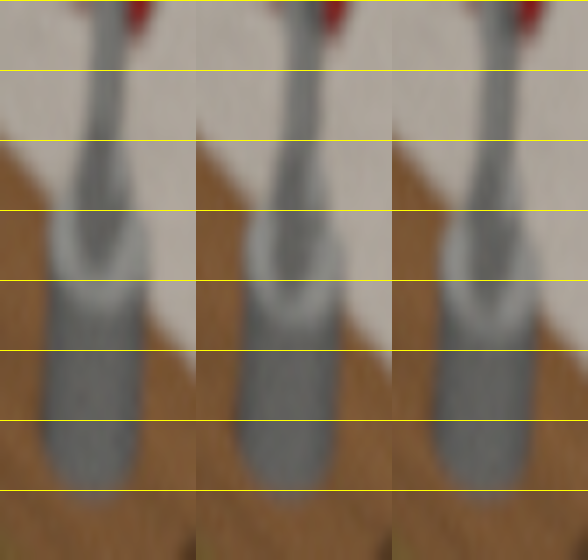

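View pics/ws2.png

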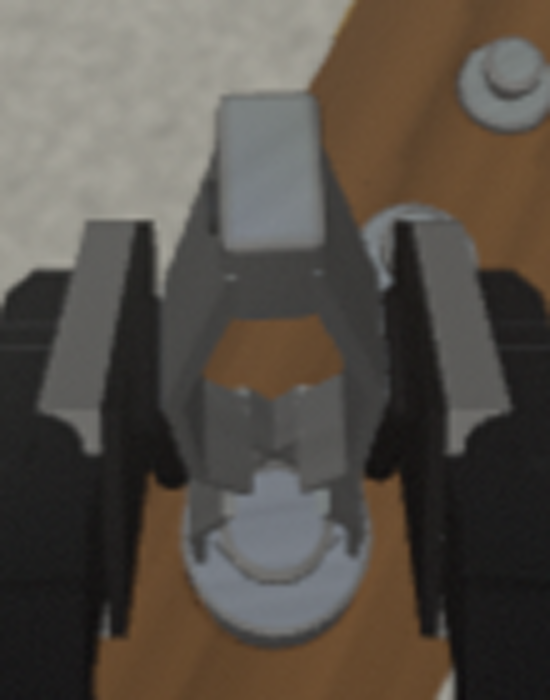

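Request:
{"name": "jog_arm", "arguments": {"travel": [[0,0,-0.0005],[0,0,-0.0005],[0,0,-0.0005],[0,0,-0.0005],[0,0,0],[0,0,0]], "dr": [[0,0,0],[0,0,0],[0,0,0],[0,0,0],[0,0,0],[0,0,0]]}}

```text
time_s: 22.8
position: [0.5025, 0.0102, 0.1365]
tool_rot: [[0.701, 0.159, 0.695], [0.112, -0.987, 0.113], [0.705, -0.002, -0.71]]
ft_force: [0.5, 0.2, 0.1]
grip_width: 0.0243
```

Request:
{"name": "jog_arm", "arguments": {"travel": [[0,0,-0.0005],[0,0,-0.0005],[0,0,0],[0,0,0]], "dr": [[0,0,0],[0,0,0],[0,0,0],[0,0,0]]}}

```text
time_s: 23.13
position: [0.5027, 0.0102, 0.1357]
tool_rot: [[0.7, 0.159, 0.696], [0.112, -0.987, 0.113], [0.705, -0.002, -0.709]]
ft_force: [-0.3, -0.0, 0.8]
grip_width: 0.0246
```

```bash
python3 snap.py t wrist side; python3 cmp.py rst
```

```text
[0.502693   0.01017676 0.13568971] [[ 0.70038012  0.15912451  0.69580679]
 [ 0.11175248 -0.98725725  0.1132895 ]
 [ 0.70496743 -0.00158758 -0.70923791]] [-0.32228627 -0.02147648  0.75629725] 23.1333 0.024642568792255362
r 100 100 98 96 98 96 99 108 119 121 105 95 95 96 95 96 95 95 96 96 94 94 90 87 85 86 85
s 101 101 100 97 94 95 95 101 108 116 114 103 96 95 95 96 95 96 95 96 93 94 92 86 86 85 85
t 105 102 103 101 98 97 95 95 100 110 121 122 106 96 96 95 96 96 95 96 94 95 90 86 84 85 84
```

View pics/cmp_rst.png

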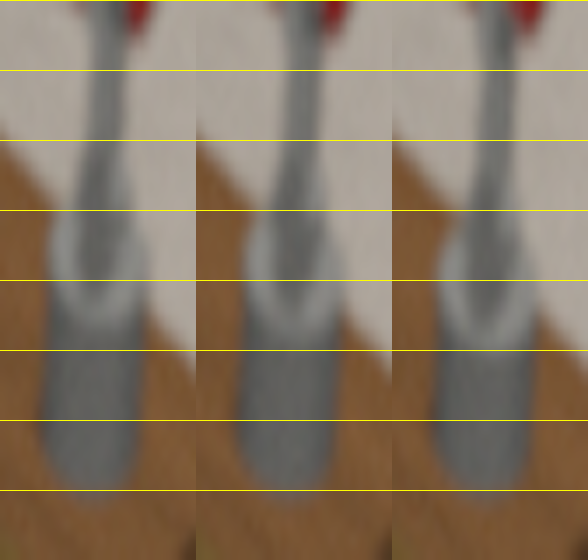

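View pics/wt2.png

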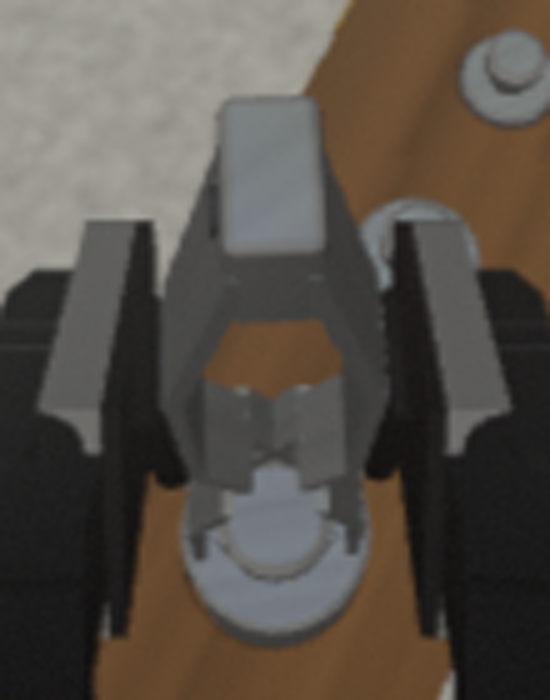

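Request:
{"name": "jog_arm", "arguments": {"travel": [[0,0,-0.0005],[0,0,-0.0005],[0,0,-0.0005],[0,0,-0.0005],[0,0,-0.0005],[0,0,-0.0005],[0,0,0]], "dr": [[0,0,0],[0,0,0],[0,0,0],[0,0,0],[0,0,0],[0,0,0],[0,0,0]]}}

```text
time_s: 23.82
position: [0.5026, 0.0102, 0.1325]
tool_rot: [[0.701, 0.159, 0.696], [0.112, -0.987, 0.113], [0.705, -0.002, -0.709]]
ft_force: [0.8, -0.2, 1.1]
grip_width: 0.0246
```

Request:
{"name": "jog_arm", "arguments": {"travel": [[0,0,-0.0005],[0,0,-0.0005],[0,0,-0.0005],[0,0,-0.0005],[0,0,0],[0,0,0]], "dr": [[0,0,0],[0,0,0],[0,0,0],[0,0,0],[0,0,0],[0,0,0]]}}

```text
time_s: 24.32
position: [0.5026, 0.0102, 0.1306]
tool_rot: [[0.701, 0.159, 0.696], [0.112, -0.987, 0.113], [0.705, -0.002, -0.709]]
ft_force: [0.0, 0.6, 0.2]
grip_width: 0.0246
```

```bash
python3 snap.py u wrist side; python3 cmp.py stu
```

```text
[0.50260386 0.01017639 0.13058576] [[ 0.70059824  0.15903207  0.6956083 ]
 [ 0.11167969 -0.98727205  0.11323229]
 [ 0.70476219 -0.00164502 -0.70944171]] [0.0196228  0.60268621 0.21261026] 24.3167 0.02455573572483131
s 101 101 100 97 94 95 95 101 108 116 114 103 96 95 95 96 95 96 95 96 93 94 92 86 86 85 85
t 105 102 103 101 98 97 95 95 100 110 121 122 106 96 96 95 96 96 95 96 94 95 90 86 84 85 84
u 113 111 108 104 105 103 98 95 96 97 102 111 122 121 106 96 96 95 96 96 95 95 90 87 85 85 86
```

View pics/cmp_stu.png

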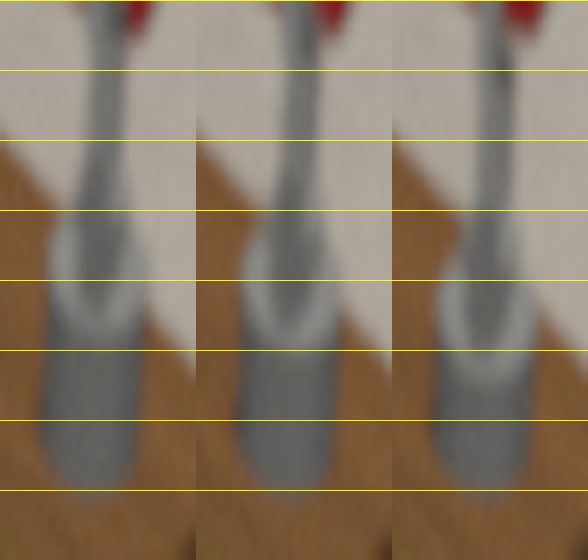

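View pics/wu2.png

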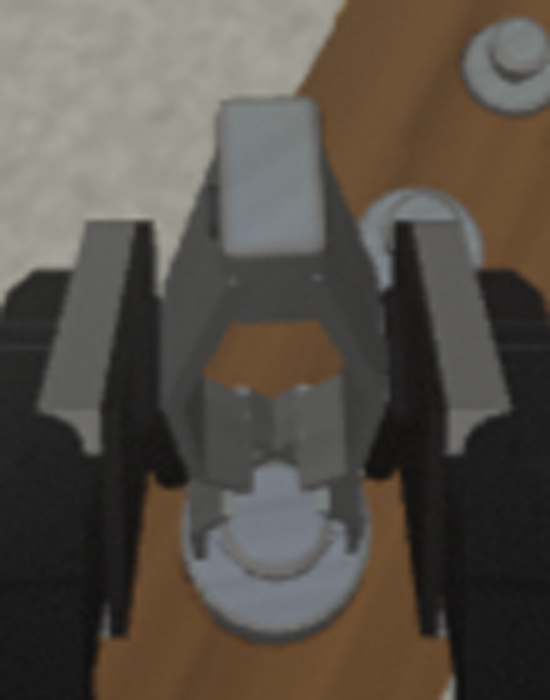

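Request:
{"name": "jog_arm", "arguments": {"travel": [[0,0,-0.0005],[0,0,-0.0005],[0,0,-0.0005],[0,0,-0.0005],[0,0,-0.0005],[0,0,0],[0,0,0]], "dr": [[0,0,0],[0,0,0],[0,0,0],[0,0,0],[0,0,0],[0,0,0],[0,0,0]]}}

```text
time_s: 25.0
position: [0.5026, 0.0102, 0.1281]
tool_rot: [[0.701, 0.159, 0.696], [0.112, -0.987, 0.113], [0.705, -0.002, -0.709]]
ft_force: [0.9, -0.2, 1.6]
grip_width: 0.0246
```

Request:
{"name": "jog_arm", "arguments": {"travel": [[0,0,-0.0005],[0,0,-0.0005],[0,0,0],[0,0,0]], "dr": [[0,0,0],[0,0,0],[0,0,0],[0,0,0]]}}

```text
time_s: 25.33
position: [0.5026, 0.0102, 0.1271]
tool_rot: [[0.701, 0.159, 0.696], [0.112, -0.987, 0.113], [0.705, -0.002, -0.709]]
ft_force: [0.5, -0.1, 1.1]
grip_width: 0.0243
```

Request:
{"name": "jog_arm", "arguments": {"travel": [[0,0,-0.0005],[0,0,0],[0,0,0]], "dr": [[0,0,0],[0,0,0],[0,0,0]]}}

```text
time_s: 25.58
position: [0.5026, 0.0102, 0.1266]
tool_rot: [[0.701, 0.159, 0.696], [0.112, -0.987, 0.113], [0.705, -0.002, -0.709]]
ft_force: [0.5, -0.1, 1.7]
grip_width: 0.0247
```

Request:
{"name": "jog_arm", "arguments": {"travel": [[0,0,-0.0005],[0,0,0],[0,0,0]], "dr": [[0,0,0],[0,0,0],[0,0,0]]}}

```text
time_s: 25.83
position: [0.5027, 0.0102, 0.1262]
tool_rot: [[0.7, 0.159, 0.696], [0.112, -0.987, 0.113], [0.705, -0.002, -0.709]]
ft_force: [0.0, 0.4, 3.3]
grip_width: 0.0246
```

Request:
{"name": "jog_arm", "arguments": {"travel": [[0,0,-0.0005],[0,0,0],[0,0,0]], "dr": [[0,0,0],[0,0,0],[0,0,0]]}}

```text
time_s: 26.08
position: [0.5031, 0.0101, 0.1261]
tool_rot: [[0.7, 0.159, 0.697], [0.112, -0.987, 0.113], [0.706, -0.001, -0.708]]
ft_force: [0.6, 0.1, 5.0]
grip_width: 0.0248
```

Request:
{"name": "jog_arm", "arguments": {"travel": [[0,0,-0.0004],[0,0,0],[0,0,0]], "dr": [[0,0,0],[0,0,0],[0,0,0]]}}

```text
time_s: 26.33
position: [0.5033, 0.01, 0.126]
tool_rot: [[0.699, 0.159, 0.697], [0.112, -0.987, 0.113], [0.706, -0.001, -0.708]]
ft_force: [-0.4, 0.1, 7.7]
grip_width: 0.0242
```

Request:
{"name": "jog_arm", "arguments": {"travel": [[0,0,0.0006],[0,0,0],[0,0,0]], "dr": [[0,0,0],[0,0,0],[0,0,0]]}}

```text
time_s: 26.58
position: [0.5029, 0.0101, 0.1261]
tool_rot: [[0.7, 0.159, 0.696], [0.112, -0.987, 0.113], [0.705, -0.001, -0.709]]
ft_force: [-0.0, 0.1, 4.8]
grip_width: 0.0245
```

```bash
python3 snap.py v wrist side; python3 cmp.py tuv; python3 - <<'E'
from h import *
N=pickle.load(open("v.pkl","rb"));s=N["side"];crop(s,274,197,100,100,7,"pics/sv1.png")
for z in (.012,.0135): print((proj(s,[.4904,.0077,z+.038])-[312,235]),proj(s,[.4904,.0077,z+.052]))
E
```

```text
[0.50286862 0.01013378 0.1261048 ] [[ 0.69995841  0.15911834  0.69623242]
 [ 0.11181519 -0.98725853  0.11321645]
 [ 0.7053762  -0.00139745 -0.70883176]] [-0.03244432  0.14929339  4.83196113] 26.5833 0.024459298371692997
t 105 102 103 101 98 97 95 95 100 110 121 122 106 96 96 95 96 96 95 96 94 95 90 86 84 85 84
u 113 111 108 104 105 103 98 95 96 97 102 111 122 121 106 96 96 95 96 96 95 95 90 87 85 85 86
v 113 114 113 113 110 108 106 103 98 98 101 101 106 119 124 116 102 97 96 96 96 95 91 87 85 86 85
[12.51025296 22.71323375] [324.98879729 252.20162915]
[12.56107803 22.1278592 ] [325.04063033 251.60464539]
```

View pics/sv1.png

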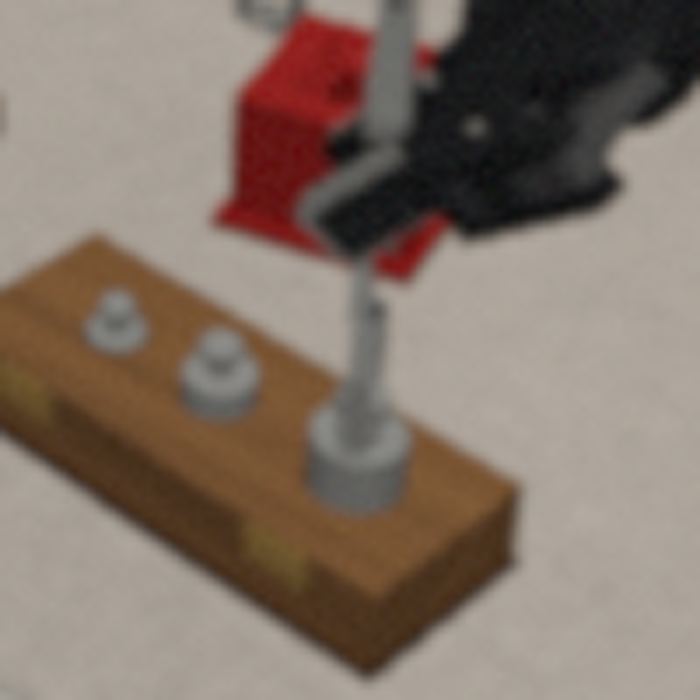

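View pics/wv2.png

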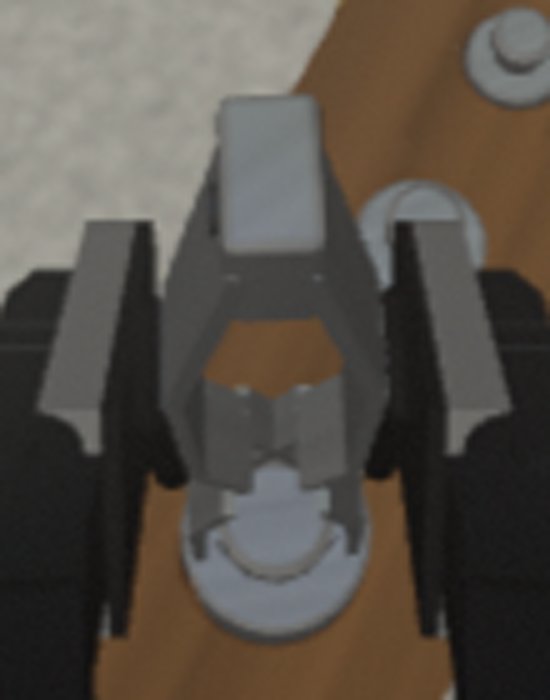

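```bash
python3 - <<'E'
from h import *
N=pickle.load(open("v.pkl","rb"));s=N["side"]
c=-s["R"].T@s["t"];W=np.array([.4904,.0077,0]);d=c-W;d[2]=0;d/=np.linalg.norm(d)
for z in (.032,.050,.052,.054): print(z,proj(s,W+.014*d+[0,0,z])-[312,235])
# 50% edge location subpixel for each picture
for n in "pqrstuv":
    P=pickle.load(open(n+".pkl","rb"));col=P["side"]["color"][235:275,323:330].mean((1,2)).astype(float)
    k=np.argmax(col[12:32])+12;th=(col[k]+96)/2
    j=k
    while col[j]>th:j+=1
    print(n,j-1+(col[j-1]-th)/(col[j-1]-col[j]),P["st"]["position"][2])
E
```

```text
0.032 [11.50202142 34.32547773]
0.05 [12.10735118 27.35362993]
0.052 [12.17556346 26.56799927]
0.054 [12.2439694  25.78013812]
p 19.45345744680851 0.1504972700951021
q 21.464080459770116 0.1456439934679659
r 22.666666666666668 0.14068175733688618
s 23.43045112781955 0.13864886985952013
t 24.6109375 0.1356897111888461
u 17.12121212121212 0.1305857613432876
v 18.909574468085104 0.12610480347849087
```

Request:
{"name": "jog_arm", "arguments": {"travel": [[0,0,0],[0,0,0.0005],[0,0,0.0005],[0,0,0]], "dr": [[0,0,0],[0,0,0],[0,0,0],[0,0,0]], "jaw": 0.0215, "newtons": 35}}

```text
time_s: 27.02
position: [0.5024, 0.0102, 0.1266]
tool_rot: [[0.701, 0.159, 0.695], [0.112, -0.987, 0.113], [0.704, -0.002, -0.71]]
ft_force: [0.4, 0.8, -0.8]
grip_width: 0.0217
```

Request:
{"name": "jog_arm", "arguments": {"travel": [[0,0,0],[0,0,0],[0,0,0],[0,0,0]], "dr": [[0,0,0],[0,0,0],[0,0,0],[0,0,0]], "jaw": 0.019}}

```text
time_s: 27.35
position: [0.5026, 0.0102, 0.1268]
tool_rot: [[0.701, 0.159, 0.696], [0.112, -0.987, 0.113], [0.705, -0.002, -0.709]]
ft_force: [-0.3, 0.5, -0.6]
grip_width: 0.0193
```

```bash
python3 snap.py w wrist side; python3 - <<'E'
from h import *
N=pickle.load(open("w.pkl","rb"));crop(N["wrist"],230,215,110,140,5,"pics/ww2.png");crop(N["side"],274,197,100,100,7,"pics/sw1.png")
E
```

```text
[0.50263217 0.01015019 0.12681759] [[ 0.7005397   0.15899991  0.69567461]
 [ 0.11165789 -0.98727725  0.11320841]
 [ 0.70482384 -0.00162943 -0.7093805 ]] [-0.31539258  0.52014761 -0.60303174] 27.35 0.019295771368919905
```

View pics/ww2.png

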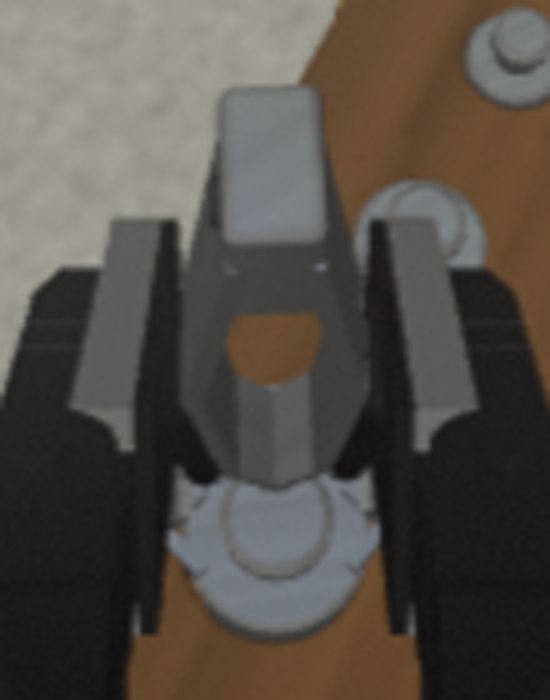

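View pics/sw1.png

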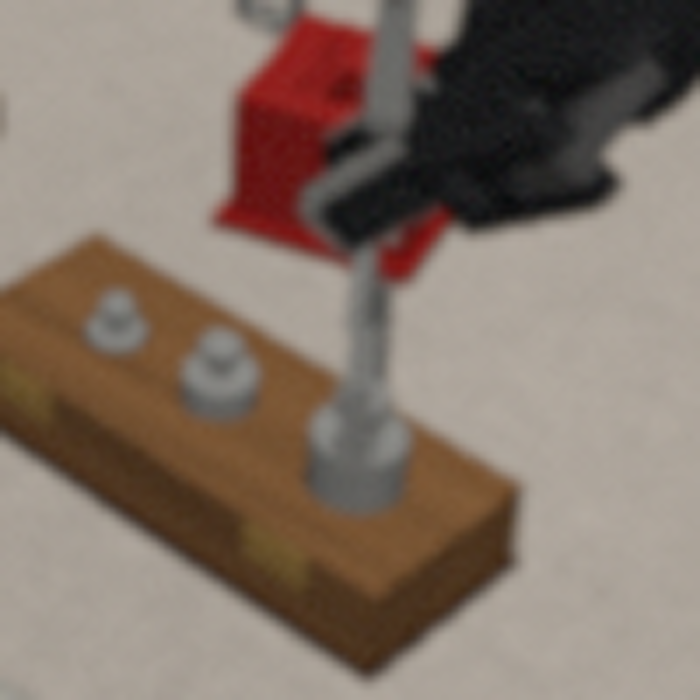

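Request:
{"name": "jog_arm", "arguments": {"travel": [[0,0,0.002],[0,0,0.003],[0,0,0.004],[0,0,0.005],[0,0,0.006],[0,0,0.01],[0,0,0.015],[0,0,0.018],[0,0,0.018],[0,0,0.015],[0,0,0.008],[0,0,0],[0,0,0]], "dr": [[0,0,0],[0,0,0],[0,0,0],[0,0,0],[0,0,0],[0,0,0],[0,0,0],[0,0,0],[0,0,0],[0,0,0],[0,0,0],[0,0,0],[0,0,0]]}}

```text
time_s: 28.53
position: [0.5025, 0.0102, 0.2309]
tool_rot: [[0.7, 0.159, 0.696], [0.112, -0.987, 0.113], [0.705, -0.001, -0.709]]
ft_force: [0.0, 0.4, -0.4]
grip_width: 0.0192
```

Request:
{"name": "jog_arm", "arguments": {"travel": [[0,0,0],[0,0,0],[0,0,0]], "dr": [[0,0,0],[0,0,0],[0,0,0]], "jaw": 0.0235}}

```text
time_s: 28.78
position: [0.5025, 0.0102, 0.2301]
tool_rot: [[0.701, 0.159, 0.695], [0.111, -0.987, 0.114], [0.704, -0.002, -0.71]]
ft_force: [-0.0, 0.5, -0.5]
grip_width: 0.0236
```

Request:
{"name": "jog_arm", "arguments": {"travel": [[0,0,0],[0,0,0],[0,0,0]], "dr": [[0,0,0],[0,0,0],[0,0,0]], "jaw": 0.0253}}

```text
time_s: 29.03
position: [0.5027, 0.0102, 0.2307]
tool_rot: [[0.701, 0.159, 0.696], [0.112, -0.987, 0.113], [0.705, -0.002, -0.709]]
ft_force: [-0.2, 0.1, -0.2]
grip_width: 0.0254
```

```bash
python3 snap.py x wrist side; python3 - <<'E'
from h import *
N=pickle.load(open("x.pkl","rb"));crop(N["wrist"],230,215,110,140,5,"pics/wx2.png");crop(N["side"],274,177,100,110,6,"pics/sx1.png")
E
```

```text
[0.50266337 0.01016613 0.23068921] [[ 0.70065484  0.15902151  0.6955537 ]
 [ 0.11156585 -0.98727347  0.1133321 ]
 [ 0.70472395 -0.00180664 -0.70947931]] [-0.23425363  0.09148884 -0.15021135] 29.0333 0.02543099384146321
```

View pics/wx2.png

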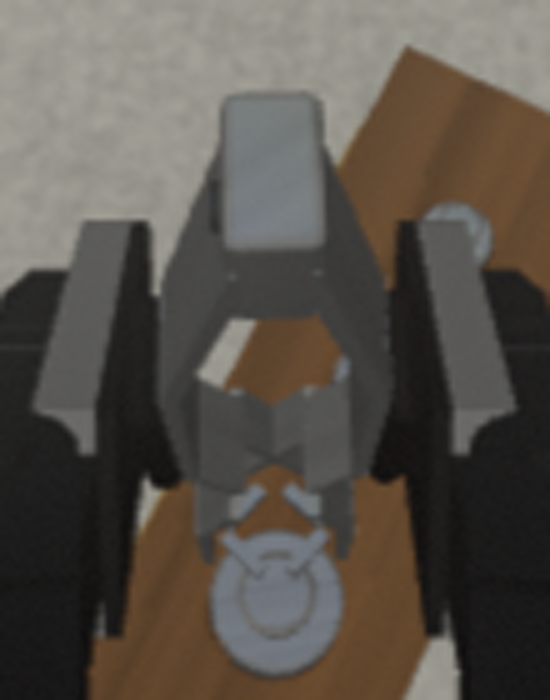

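View pics/sx1.png

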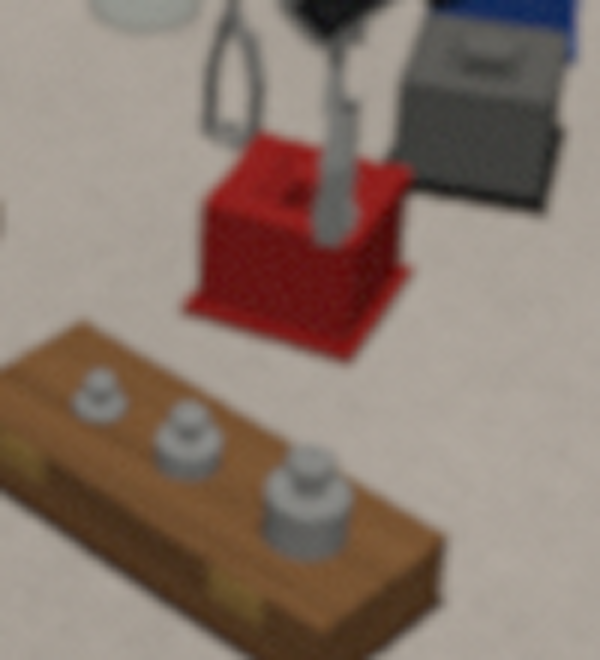

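Request:
{"name": "jog_arm", "arguments": {"travel": [[0,-0.006,0],[0.002,-0.014,0],[0.003,-0.022,0],[0.004,-0.028,0],[0.004,-0.03,0],[0.004,-0.03,0],[0.004,-0.03,0],[0.004,-0.03,0],[0.004,-0.03,0],[0.003,-0.026,0],[0.002,-0.022,0],[0.0015,-0.014,0],[0.0006,-0.008,0],[0,-0.0034,0],[0,0,0],[0,0,0],[0,0,0]], "dr": [[0,0,0],[0,0,0],[0,0,0],[0,0,0],[0,0,0],[0,0,0],[0,0,0],[0,0,0],[0,0,0],[0,0,0],[0,0,0],[0,0,0],[0,0,0],[0,0,0],[0,0,0],[0,0,0],[0,0,0]], "jaw": 0.0255}}

```text
time_s: 30.55
position: [0.5387, -0.2823, 0.231]
tool_rot: [[0.7, 0.16, 0.696], [0.112, -0.987, 0.114], [0.705, -0.002, -0.709]]
ft_force: [0.2, -1.9, -0.5]
grip_width: 0.0255
```

```bash
python3 snap.py y wrist side; python3 - <<'E'
from h import *
N=pickle.load(open("y.pkl","rb"));w=N["wrist"];crop(w,230,215,110,140,5,"pics/wy2.png");
print(N["st"]["position"])
for dx,dy in [(.0085,.012),(-.0085,-.012),(0.0085,-.012),(-.0085,.012)]:
  X=np.array([.5252,-.2854,.053])+dx*np.array([.987,.159,0])+dy*np.array([-.159,.987,0]);print((proj(w,X)-[230,215])*5)
E
```

```text
[ 0.53872568 -0.28226442  0.23098718] [[ 0.70031556  0.15995521  0.69568128]
 [ 0.11221381 -0.98712268  0.11400384]
 [ 0.70495828 -0.00177362 -0.70924656]] [ 0.23760223 -1.88958327 -0.46539225] 30.55 0.02547279509716162
[ 0.53872568 -0.28226442  0.23098718]
[216.79134567 559.43964858]
[333.69410627 648.20826443]
[332.23396849 559.49015165]
[215.38695322 648.14431173]
```

View pics/wy2.png

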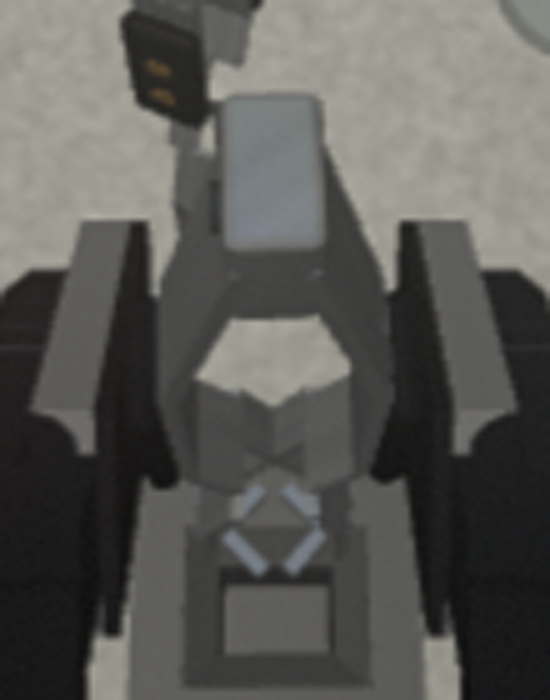

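Request:
{"name": "jog_arm", "arguments": {"travel": [[0,0,-0.004],[0,0,-0.01],[0,0,-0.014],[0,0,-0.016],[0,0,-0.016],[0,0,-0.014],[0,0,-0.01],[0,0,-0.006],[0,0,-0.003],[0,0,0],[0,0,0]], "dr": [[0,0,0],[0,0,0],[0,0,0],[0,0,0],[0,0,0],[0,0,0],[0,0,0],[0,0,0],[0,0,0],[0,0,0],[0,0,0]]}}

```text
time_s: 31.57
position: [0.5389, -0.2833, 0.1383]
tool_rot: [[0.7, 0.159, 0.696], [0.112, -0.987, 0.113], [0.705, -0.001, -0.709]]
ft_force: [-0.4, 0.5, -0.5]
grip_width: 0.0253
```

```bash
python3 snap.py z wrist side; python3 - <<'E'
from h import *
N=pickle.load(open("z.pkl","rb"));w=N["wrist"];crop(w,230,215,110,140,5,"pics/wz2.png");
crop(N["side"],310,120,90,110,6,"pics/sz1.png")
E
```

```text
[ 0.53893925 -0.28328603  0.13831328] [[ 0.7000696   0.15915958  0.69611119]
 [ 0.11211317 -0.98725231  0.11297569]
 [ 0.70521854 -0.00104762 -0.70898922]] [-0.41617395  0.52022918 -0.5442887 ] 31.5667 0.025275873529853037
```

View pics/wz2.png

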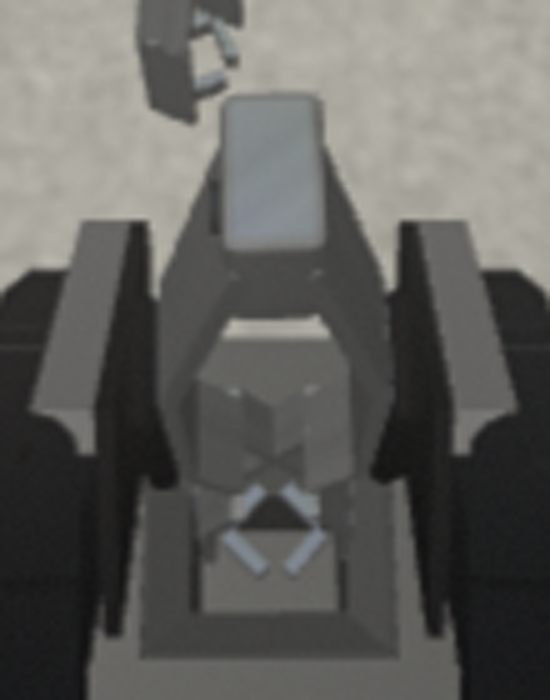

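View pics/sz1.png

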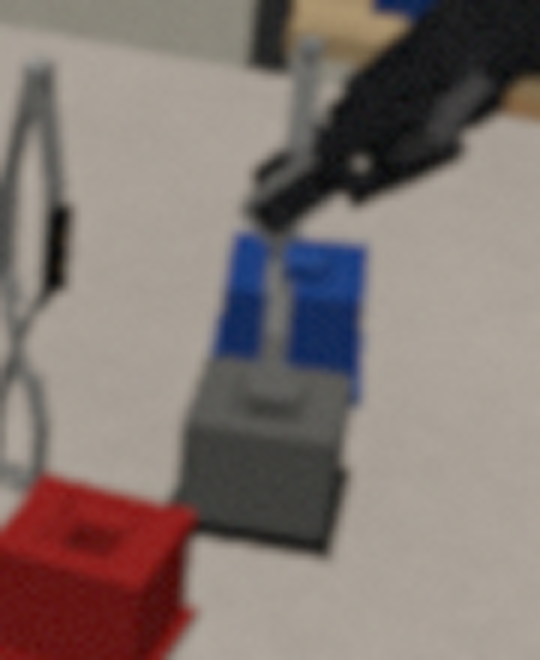

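Request:
{"name": "jog_arm", "arguments": {"travel": [[0,0,-0.002],[0,0,-0.003],[0,0,-0.003],[0,0,-0.003],[0,0,-0.003],[0,0,-0.003],[0,0,0],[0,0,0]], "dr": [[0,0,0],[0,0,0],[0,0,0],[0,0,0],[0,0,0],[0,0,0],[0,0,0],[0,0,0]]}}

```text
time_s: 32.33
position: [0.5388, -0.2832, 0.1206]
tool_rot: [[0.701, 0.159, 0.696], [0.111, -0.987, 0.114], [0.705, -0.002, -0.709]]
ft_force: [0.8, -0.2, -0.4]
grip_width: 0.0257
```

Request:
{"name": "jog_arm", "arguments": {"travel": [[0,0,-0.003],[0,0,-0.005],[0,0,-0.006],[0,0,-0.006],[0,0,-0.005],[0,0,-0.004],[0,0,-0.002],[0,0,0],[0,0,0]], "dr": [[0,0,0],[0,0,0],[0,0,0],[0,0,0],[0,0,0],[0,0,0],[0,0,0],[0,0,0],[0,0,0]]}}

```text
time_s: 33.08
position: [0.5388, -0.2833, 0.0898]
tool_rot: [[0.7, 0.159, 0.696], [0.112, -0.987, 0.113], [0.705, -0.002, -0.709]]
ft_force: [-0.6, 0.3, -0.1]
grip_width: 0.0259
```

Still free. Ease down to the floor in small steps.

Request:
{"name": "jog_arm", "arguments": {"travel": [[0,0,-0.001],[0,0,-0.001],[0,0,-0.001],[0,0,-0.001],[0,0,-0.0005],[0,0,0],[0,0,0]], "dr": [[0,0,0],[0,0,0],[0,0,0],[0,0,0],[0,0,0],[0,0,0],[0,0,0]]}}

```text
time_s: 33.67
position: [0.5388, -0.2832, 0.0854]
tool_rot: [[0.7, 0.159, 0.696], [0.112, -0.987, 0.113], [0.705, -0.002, -0.709]]
ft_force: [-0.1, 0.9, -0.0]
grip_width: 0.0258
```

Request:
{"name": "jog_arm", "arguments": {"travel": [[0,0,-0.0005],[0,0,-0.0005],[0,0,0],[0,0,0]], "dr": [[0,0,0],[0,0,0],[0,0,0],[0,0,0]]}}

```text
time_s: 34.0
position: [0.5389, -0.2833, 0.0845]
tool_rot: [[0.7, 0.159, 0.696], [0.112, -0.987, 0.113], [0.705, -0.001, -0.709]]
ft_force: [-0.2, -1.0, 1.1]
grip_width: 0.0255
```

Request:
{"name": "jog_arm", "arguments": {"travel": [[0,0,0],[0,0,0],[0,0,0],[0,0,0]], "dr": [[0,0,0],[0,0,0],[0,0,0],[0,0,0]], "jaw": 0.028}}

```text
time_s: 34.33
position: [0.5388, -0.2832, 0.0843]
tool_rot: [[0.7, 0.159, 0.696], [0.112, -0.987, 0.113], [0.705, -0.002, -0.709]]
ft_force: [0.9, -0.9, 0.6]
grip_width: 0.0278
```

Request:
{"name": "jog_arm", "arguments": {"travel": [[0,0,0],[0,0,0],[0,0,0],[0,0,0],[0,0,0],[0,0,0]], "dr": [[0,0,0],[0,0,0],[0,0,0],[0,0,0],[0,0,0],[0,0,0]], "jaw": 0.055}}

```text
time_s: 34.83
position: [0.5388, -0.2832, 0.0844]
tool_rot: [[0.7, 0.159, 0.696], [0.112, -0.987, 0.113], [0.705, -0.002, -0.709]]
ft_force: [0.4, 0.6, 0.0]
grip_width: 0.0549
```

```bash
python3 snap.py A wrist
```

```text
[ 0.53878008 -0.28322345  0.08438455] [[ 0.70041457  0.15907254  0.69578399]
 [ 0.11171103 -0.9872656   0.11325758]
 [ 0.70493977 -0.00160052 -0.70926537]] [0.42285863 0.63076088 0.03103615] 34.8333 0.05488093583859991
```

View pics/wrist_A.png

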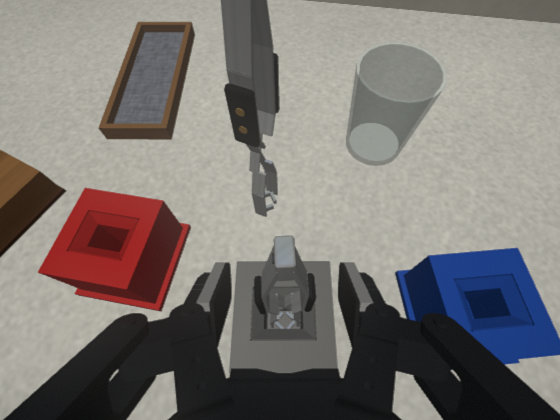

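Tweezers stand upright in the pocket, as at the start (heel at (286,250), fingers clear both sides). Retreat along the fingers.

Request:
{"name": "jog_arm", "arguments": {"travel": [[-0.004,-0.0006,0.004],[-0.008,-0.0013,0.008],[-0.014,-0.0023,0.0143],[-0.016,-0.0026,0.0163],[-0.016,-0.0026,0.0163],[-0.016,-0.0026,0.0163],[-0.016,-0.0026,0.02],[-0.012,0,0.02],[-0.006,0,0.02],[0,0,0.015],[0,0,0.005],[0,0,0],[0,0,0]], "dr": [[0,0,0],[0,0,0],[0,0,0],[0,0,0],[0,0,0],[0,0,0],[0,0,0],[0,0,0],[0,0,0],[0,0,0],[0,0,0],[0,0,0],[0,0,0]]}}

```text
time_s: 35.97
position: [0.4305, -0.2975, 0.2392]
tool_rot: [[0.701, 0.159, 0.695], [0.112, -0.987, 0.113], [0.705, -0.002, -0.71]]
ft_force: [-0.2, -0.2, 0.6]
grip_width: 0.0547
```

```bash
python3 snap.py B wrist side top; python3 - <<'E'
from h import *
np.set_printoptions(precision=4,suppress=True)
N=pickle.load(open("B.pkl","rb"));w=N["wrist"]
X=np.array([.5252,-.2854,.098]);print(proj(w,X),proj(w,[.5252,-.2854,.158]))
crop(w,*[int(v) for v in (proj(w,X)-[45,60])],90,110,6,"pics/wB1.png")
crop(N["side"],260,140,120,160,4,"pics/sB1.png")
a=pickle.load(open("d0.pkl","rb"))["top"]["color"].astype(int);b=N["top"]["color"].astype(int)
m=(abs(a-b).max(2)>40).astype(np.uint8);n,l,st,c=cv2.connectedComponentsWithStats(m)
print([tuple(s) for s in st[1:] if s[4]>8])
E
```

```text
[ 0.43048033 -0.29754633  0.23919346] [[ 0.70072243  0.15907576  0.69547321]
 [ 0.11160149 -0.98726469  0.11337347]
 [ 0.70465111 -0.00182749 -0.7095516 ]] [-0.16946985 -0.157193    0.60463187] 35.9667 0.05470903888158152
[286.7632 223.9176] [287.1325 195.8307]
[(np.int32(170), np.int32(236), np.int32(7), np.int32(10), np.int32(30)), (np.int32(259), np.int32(256), np.int32(11), np.int32(11), np.int32(87)), (np.int32(395), np.int32(285), np.int32(137), np.int32(135), np.int32(7902)), (np.int32(233), np.int32(346), np.int32(214), np.int32(74), np.int32(5447)), (np.int32(187), np.int32(352), np.int32(38), np.int32(68), np.int32(912)), (np.int32(217), np.int32(368), np.int32(38), np.int32(49), np.int32(828)), (np.int32(252), np.int32(402), np.int32(6), np.int32(8), np.int32(18)), (np.int32(233), np.int32(416), np.int32(28), np.int32(4), np.int32(61))]
```

View pics/wB1.png

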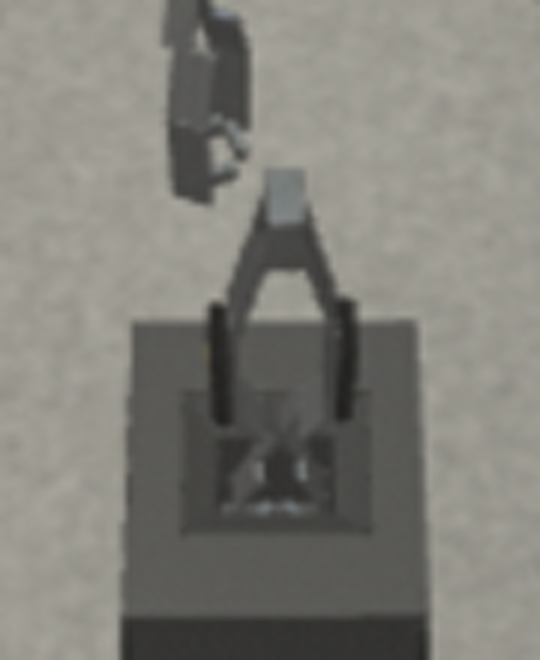

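View pics/sB1.png

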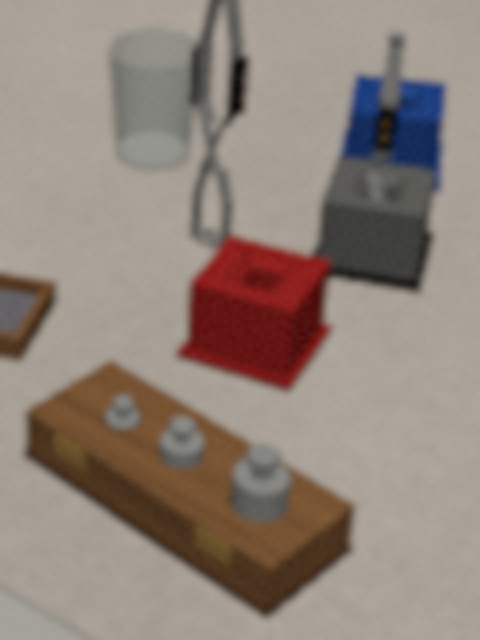

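```bash
python3 - <<'E'
from h import *
N=pickle.load(open("B.pkl","rb"));s=N["side"]
crop(s,300,235,50,45,14,"pics/sB2.png")
W=np.array([.4904,.0077,0])
c=-s["R"].T@s["t"];d=c-W;d[2]=0;d/=np.linalg.norm(d)
q=lambda X:(proj(s,X)-[300,235]+.46)*14
print("rim",q(W+.014*d+[0,0,.032]))
for b in (.012,.0135,.016): print(b,"front top edge",q(W+.014*d+[0,0,b+.038]),"knob front",q(W+.008*d+[0,0,b+.052]),"knob back",q(W-.008*d+[0,0,b+.052]))
E
```

```text
rim [335.46829993 486.99668827]
0.012 front top edge [343.9429165  389.39081905] knob front [353.1043747  283.87429415] knob back [359.40949686 211.25544193]
0.0135 front top edge [344.65889169 381.14461937] knob front [353.83274047 275.48538673] knob back [360.13244571 202.9289236 ]
0.016 front top edge [345.85557153 367.36193375] knob front [355.05014254 261.46403418] knob back [361.34073703 189.01250349]
```

View pics/sB2.png

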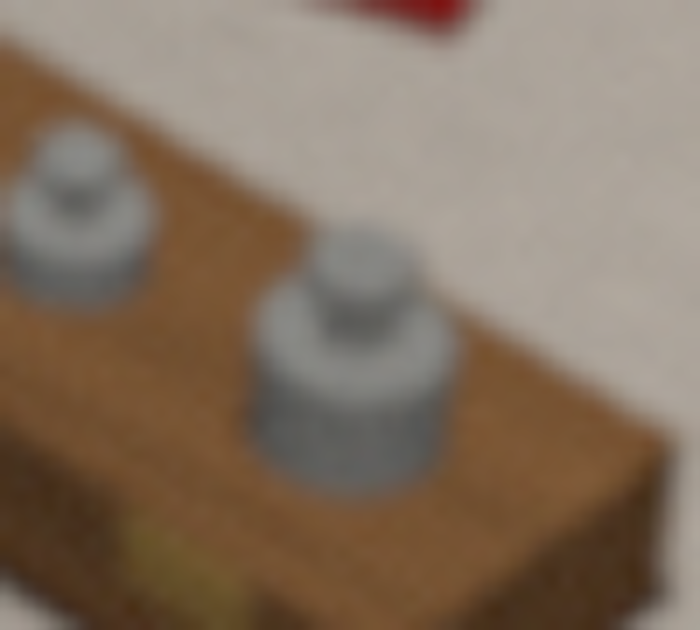

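```bash
python3 -c "
from rig import close_job
print(close_job())"
```

```text
the job is handed in; nothing more can be done
None
```

The 200 g weight is back in its well and the smaller tweezers are standing in the grey stand. I handed the job in with the clock at about 36 s of the 67 s allowed; no verdict was reported.

- **Lifting off the pan:** I took the weight by the neck with the self-closing tweezers. The vertical force reading, about -2.4 N, matched the tweezers plus the weight.
- **Pressing home:** I lowered the weight into the well in steps of 0.5 mm or less. It passed the leaf at about 5 N of push. The descent then stopped and the force rose, so I took that as the floor. The push peaked at about 10 N before I backed off, and I opened the jaws only after that.
- **Tool slip:** The tweezers slid up in the fingers by an estimated 2 mm during the push. They still seated normally in the stand, with floor contact felt at the same height as at pick-up.
- **Weight check:** In the last side view, the height of body showing above the case matched the fully home prediction to within about 0.5 mm. The weight looks upright and sits on the well's axis.
- **Tweezers and the rest:** The tweezers stand tips down and let go in the pocket. A before/after comparison of the top view found changes only at the pan, the well and the robot arm.
- **Small disagreements:** The wrist camera showed a sideways offset of about 1 mm, so I aimed relative to where it saw the tips. The side camera read about 1 px low.

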